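# Sort battery cells by length into the sprung test rows

### The arm

A 7-joint arm with a two-finger parallel gripper is mounted at the origin on the work surface. World frame = base frame: x ahead of the robot, y to its left, z up, the work surface at z = 0. Lengths are in m, angles in rad, forces in N, time in s.
With the tool pointing down it reaches from about 0.4 to 0.85 m from the base axis. Payload 10.4 kg.
Tool frame: the origin (TCP) lies midway between the tips of the shut fingers; the grasp point (between the pads) lies r.grip_point_offset behind it (r.grip_point_offset is the distance from the TCP to the grasp point, in m); z points along the fingers, y is the line along which they close (so a half turn about z gives the same grasp; the last joint's range is limited). The gripper opens to 87 mm and grips with 3 to 60 N. Pads are 19 mm wide; open, the fingers measure 117 mm over their backs; the gripper's body (75 mm by 190 mm) begins 51 mm behind the grasp point.
Start: joints at [1.139, 0.332, -0.065, 1.46, 0.022, 1.35, -0.088], TCP at [0.248, -0.574, 0.223] pointing down, gripper open.
Joint ranges: [-2.6, 2.6], [-0.5, 2.12], [-1.47, 1.34], [0.16, 2.42], [-1.27, 4.41], [0.06, 2.06], [-2.6, 2.6]. Speed limits (rad/s): [2.22, 2.22, 2.79, 2.79, 3.14, 3.14, 3.14].

### API

Orientations are given as a unit quaternion [x, y, z, w].
In Python, from bench import r gives the robot as it stands.
- The arm moves only by the tool play_rows, never from a script. Its arguments are lists of equal length, an entry for each row: "claw": the closure, from 0 (fully open) to 1 (shut); "delta_pos": the shift along the tool's x, y, z scaled (see below), a list of three; "delta_rot": the turn, a rotation vector about the tool's x, y, z scaled (see below), a list of three. A call has 1 to 8 rows; each row shifts and turns the commanded pose from where the row before left it, along the tool's axes as they then stand; what a row does not reach is not made up. The controller multiplies each number of a shift by 200 mm and each number of a turn by pi rad. A row lasts 1/10 s, in which the tool goes at most 50 mm and 8.59 degrees, less where a joint would pass 70% of its speed; a pose out of reach is approached as far as the arm can. A call with a number of a shift or a turn outside -1 to 1 is refused whole. A call with a gripper value outside its range is refused whole. The fingers move at their own pace and stop on an object; "squeeze" is the grip in N (left out, the last holds). Time passes only in rows, so rows that do not move let the fingers close. It gives the time, the measured TCP pose, the force, the opening and the grip force at its end, in the units of the state.
- r.read_state(): the state, without advancing time (a new reading comes with each control period).
- r.camera(name): name is "scene" or "top"; returns a dict with "pixels" (384x512x3 uint8, red, green, blue), "camera_matrix" (3x3 intrinsics, pixels), "cam_to_world" (4x4, takes a point from camera to world coordinates). Camera axes: x right, y up, looking along -z (the intrinsics and any distortion apply to the point x, -y, -z); pixel columns grow to the right and rows downward; lengths in m; the calibration is good to about 2 mm. A picture is of the moment at which its call begins. There is no depth.
- r.close_job(): hands the job in; it is judged then, once.
The state is a dict: "time": time; "joint_positions": joint angles; "joint_vel": joint speeds; "joint_torque": joint torques, N m; "ee_pos": TCP position; "eef_rot": TCP orientation; "ft_force": force on the tool from outside, world axes, zero at the start; "torque": the same for the moment, N m; "width": finger opening in m; "grip_force": force on a finger pad.
Only numpy, scipy, OpenCV 4.12 (cv2) and the standard library are available. Lean on these libraries where they do the work, as an engineer would, in place of code of your own. Each camera call takes 0.05 s, during which the arm holds its last target. There are 200 camera calls.

### The job

Sort the three blue battery cells leaning in the inclined rack by length: put the two long cells in the two nests of the long test row, and the short cell in either nest of the short row. Each cell must lie level and fully home on its rods, held by the spring plunger against the fixed block at the other end. Do not drop a cell on the table, and leave the spray can, the roll and the wrench where they are.

Things in the scene. Friction and masses are not known exactly. Their poses are not given: they have to be found in the camera images.
- long_a: A blue-wrapped cylindrical battery cell with steel end faces, 32 mm in diameter and 120 mm long (long kind), about 0.2 kg; both ends alike. Origin at the centre of the end face that is lower at the start; its own x runs along the cell's axis to the other end. At the start it leans in a lane of the rack, 30 degrees from level, lower end towards the robot.
- long_a_mid (a point): The middle of that cell, on its axis, 60 mm from either end.
- long_b: A blue-wrapped cylindrical battery cell with steel end faces, 32 mm in diameter and 120 mm long (long kind), about 0.2 kg; both ends alike. Origin at the centre of the end face that is lower at the start; its own x runs along the cell's axis to the other end. At the start it leans in a lane of the rack, 30 degrees from level, lower end towards the robot.
- long_b_mid (a point): The middle of that cell, on its axis, 60 mm from either end.
- short_c: A blue-wrapped cylindrical battery cell with steel end faces, 32 mm in diameter and 95 mm long (short kind), about 0.2 kg; both ends alike. Origin at the centre of the end face that is lower at the start; its own x runs along the cell's axis to the other end. At the start it leans in a lane of the rack, 30 degrees from level, lower end towards the robot.
- short_c_mid (a point): The middle of that cell, on its axis, 47.5 mm from either end.
- rack: White rack, three lanes at y = -75, 0, +75 mm, rising 30 degrees towards its +x. Origin on the table under its centre. A cell lies on two guide rods (28 mm wide overall, narrower than the cell), lower end against a stop at x = -55 mm, that end's centre 65 mm above the table. The board is 32 mm below the cell axes: fingertips can pass beside a cell. Any cell may be in any lane.
- long_row: Fixed aluminium fixture 210 x 136 mm: a row of two parallel nests at y = +38 and -38 mm for long (120 mm) cells, axis along its x, 55 mm above the table. Origin on the table below the middle. Two rods (28 mm wide overall) carry the cell, 45 mm of room below its axis. Fixed black block at the +x end: inner face x = +60, top 59 mm above the table. The rows may stand in either order.
- long_row_nest0 (a point): Where the middle of a loaded cell belongs, nest y = +38 mm of long_row; axes as long_row.
- long_row_spring0 (a point): Same nest, -x end (robot side): centre of the face of the free brass spring plunger, a 16 mm disc before a black block 66 mm high. The free gap is 5 mm shorter than the cell; it yields 14 mm towards -x (2 to 6 N). A level cell cannot go straight down: press its low end on the plunger while tilted, then let the far end down inside the fixed block. The point stays put.
- long_row_nest1 (a point): Where the middle of a loaded cell belongs, nest y = -38 mm of long_row; axes as long_row.
- long_row_spring1 (a point): Same nest, -x end (robot side): centre of the face of the free brass spring plunger, a 16 mm disc before a black block 66 mm high. The free gap is 5 mm shorter than the cell; it yields 14 mm towards -x (2 to 6 N). A level cell cannot go straight down: press its low end on the plunger while tilted, then let the far end down inside the fixed block. The point stays put.
- short_row: Fixed aluminium fixture 185 x 136 mm: a row of two parallel nests at y = +38 and -38 mm for short (95 mm) cells, axis along its x, 55 mm above the table. Origin on the table below the middle. Two rods (28 mm wide overall) carry the cell, 45 mm of room below its axis. Fixed black block at the +x end: inner face x = +47.5, top 59 mm above the table. The rows may stand in either order.
- short_row_nest0 (a point): Where the middle of a loaded cell belongs, nest y = +38 mm of short_row; axes as short_row.
- short_row_spring0 (a point): Same nest, -x end (robot side): centre of the face of the free brass spring plunger, a 16 mm disc before a black block 66 mm high. The free gap is 5 mm shorter than the cell; it yields 14 mm towards -x (2 to 6 N). A level cell cannot go straight down: press its low end on the plunger while tilted, then let the far end down inside the fixed block. The point stays put.
- short_row_nest1 (a point): Where the middle of a loaded cell belongs, nest y = -38 mm of short_row; axes as short_row.
- short_row_spring1 (a point): Same nest, -x end (robot side): centre of the face of the free brass spring plunger, a 16 mm disc before a black block 66 mm high. The free gap is 5 mm shorter than the cell; it yields 14 mm towards -x (2 to 6 N). A level cell cannot go straight down: press its low end on the plunger while tilted, then let the far end down inside the fixed block. The point stays put.
- spray_can: Bystander: standing spray can, 54 mm in diameter, 160 mm high; origin under its centre.
- tape_roll: Bystander: flat yellow roll core, 90 mm across, 22 mm high; origin under its centre.
- wrench: Bystander: steel wrench lying on the table beyond the fixtures; origin on its underside, along its x.

How it is judged:
By the outcome, as a careful person would: the job done as asked, in the order asked, and still so for the second after the job is handed in, with the robot touching nothing.
It also fails if it takes over 72 s, if anything falls off the work surface, if the arm or the gripper's body presses on something with over 40 N, if the wrist force passes 120 N, or if a joint passes its speed limit or range.

## Working session

There is one attempt and no reset: what is moved stays moved. The work goes in short steps, Python scripts to look and compute and a tool call to move; the robot and the scene stay as the last step left them, time stands still between calls to the robot, and variables do not carry over. Pictures are saved under pics/ and viewed, at most 10 in all, crops included, and the job is handed in when it is done.

Besides the shell and the picture viewer there is one more tool, called after "Call:" as a command line: name --argument value ..., lists and objects as JSON in quotes. play_rows: Moves the arm, as the interface text tells. Shifts and turns lie within -1 to 1; 1 stands for 200 mm of shift or pi rad of turn. Its arguments: {"type":"object","properties":{"claw":{"type":"array"},"delta_pos":{"type":"array"},"delta_rot":{"type":"array"},"squeeze":{"type":"number"}},"required":["claw","delta_pos","delta_rot"]}

```bash
mkdir -p pics; ls; python3 - <<'E'
from bench import r
import cv2,numpy as np
for n in("scene","top"):
    c=r.camera(n); cv2.imwrite(f"pics/{n}0.png",cv2.resize(c["pixels"][:,:,::-1],(800,600)))
    np.savez(f"{n}.npz",**c)
    print([ (k) for k in c],np.round(c["camera_matrix"],1).tolist(),np.round(c["cam_to_world"],4).tolist())
print(r.read_state(),r.grip_point_offset)
E
```

```text
pics
['pixels', 'camera_matrix', 'cam_to_world'] [[485.7, 0.0, 264.8], [0.0, 485.7, 192.6], [0.0, 0.0, 1.0]] [[0.3215, -0.7684, 0.5534, 1.425], [0.9469, 0.2624, -0.1858, -0.3374], [-0.0025, 0.5838, 0.8119, 1.2766], [0.0, 0.0, 0.0, 1.0]]
['pixels', 'camera_matrix', 'cam_to_world'] [[389.2, 0.0, 251.3], [0.0, 389.2, 198.6], [0.0, 0.0, 1.0]] [[-0.0002, 0.9912, -0.1323, 0.4185], [-1.0, 0.0005, 0.005, -0.0351], [0.005, 0.1323, 0.9912, 1.3381], [0.0, 0.0, 0.0, 1.0]]
{'time': 0.1, 'joint_positions': array([ 1.13944224,  0.33279639, -0.06469095,  1.46083884,  0.02161951,
        1.34989303, -0.08848593]), 'joint_vel': array([ 1.24930830e-05, -2.23287268e-03,  1.42835224e-03, -3.92425523e-03,
        1.06511037e-03, -3.39904347e-05, -1.41212699e-03]), 'joint_torque': array([ 2.74567989e-03, -6.24545860e+01,  2.55693588e-02, -3.90715742e+01,
       -6.14525378e-02,  3.66708613e-02,  1.20257009e-04]), 'ee_pos': array([ 0.24826939, -0.57320862,  0.22184998]), 'eef_rot': array([ 9.79184514e-01,  2.02971189e-01, -1.63399315e-04, -5.97897765e-04]), 'ft_force': array([-0.46750377, -0.28257125, -0.16261777]), 'torque': array([-0.0269484 , -0.01813956, -0.01204468]), 'grip_force': 0.0, 'width': 0.08720052537023469} 0.0187
```

View pics/scene0.png

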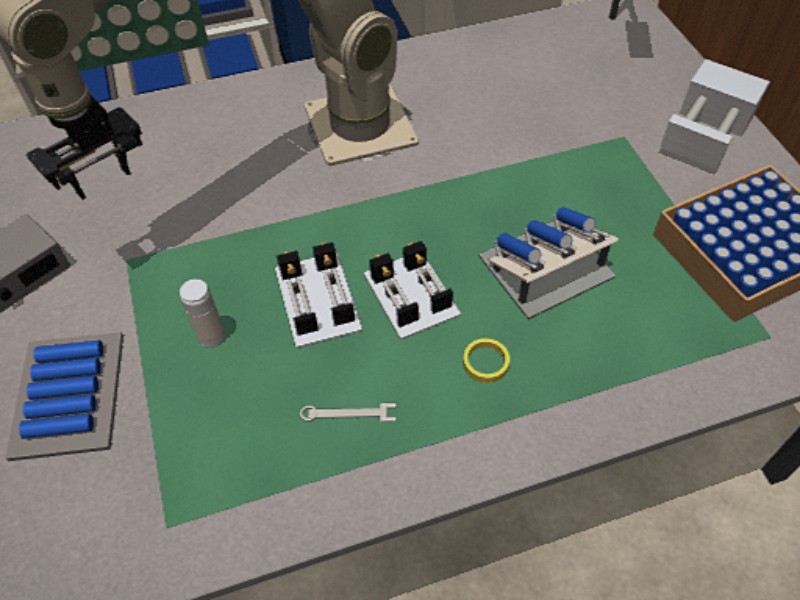

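View pics/top0.png

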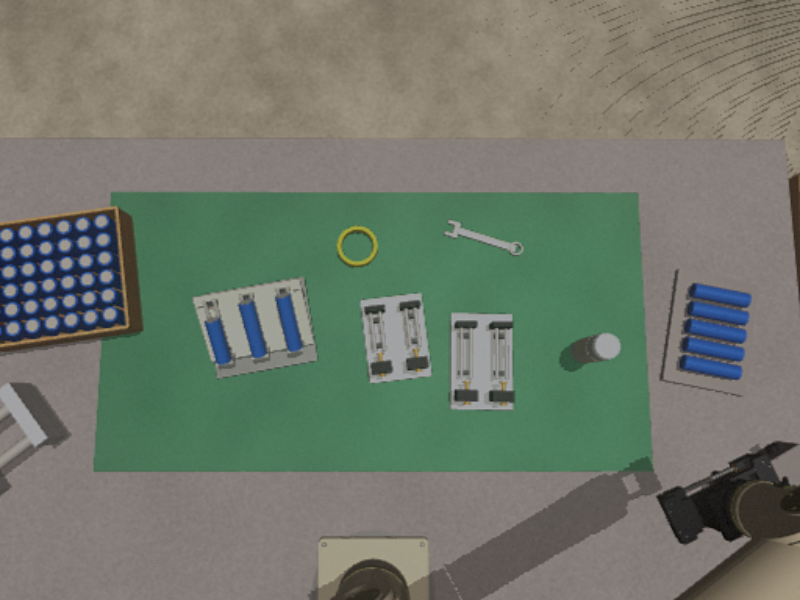

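The scene view (800x600) shows the rack with cells at about (518,248), (549,234) and (575,218). The short row is at (412,290), the long row at (318,300). The top view shows the short cell in the rack's left lane (218,337) and long cells at (252,327) and (289,322). The short row is at (396,338), the long row at (482,361).

```bash
cat > h.py <<'E'
import numpy as np,cv2
from scipy.spatial.transform import Rotation as R
def ray(c,uv):
    K=c["camera_matrix"];M=c["cam_to_world"]
    uv=np.atleast_2d(uv).astype(float)
    d=np.c_[(uv[:,0]-K[0,2])/K[0,0],-(uv[:,1]-K[1,2])/K[1,1],-np.ones(len(uv))]
    return M[:3,3],d@M[:3,:3].T
def plane(c,uv,z):
    o,d=ray(c,uv); return o+d*((z-o[2])/d[:,2])[:,None]
def tri(ca,ua,cb,ub):
    o1,d1=ray(ca,ua);o2,d2=ray(cb,ub);d1=d1[0];d2=d2[0]
    s=np.linalg.lstsq(np.c_[d1,-d2],o2-o1,rcond=None)[0]
    a=o1+s[0]*d1;b=o2+s[1]*d2
    return (a+b)/2,np.linalg.norm(a-b)
def blobs(m,lo,hi):
    cs,_=cv2.findContours(m.astype(np.uint8),cv2.RETR_EXTERNAL,cv2.CHAIN_APPROX_NONE)
    return [k for k in cs if lo<=cv2.contourArea(k)<hi]
E
python3 - <<'E'
from h import *
np.set_printoptions(precision=4,suppress=True)
for n in("top","scene"):
    c=np.load(n+".npz");p=c["pixels"];hsv=cv2.cvtColor(p,cv2.COLOR_RGB2HSV).astype(int);H,S,V=hsv[...,0],hsv[...,1],hsv[...,2]
    print(n)
    obj=(~((H>55)&(H<95)&(S>60)))
    roi=np.zeros(H.shape,bool)
    if n=="top": roi[125:300,70:408]=1
    else: roi[120:250,110:420]=1
    masks=dict(blue=(H>100)&(H<125)&(S>120),black=(V<50),white=(S<40)&(V>120),brass=(H>8)&(H<28)&(S>90)&(V>60))
    for k,m in masks.items():
        for b in blobs(m&roi,(3 if k=="brass" else 25),8000):
            r_=cv2.minAreaRect(b);mu=cv2.moments(b)
            z={"blue":.09,"black":.06,"white":.008,"brass":.055}[k]
            bx=cv2.boxPoints(r_);w=plane(c,bx,z)
            ed=[np.linalg.norm(w[0]-w[1]),np.linalg.norm(w[1]-w[2])]
            cen=np.array([mu["m10"],mu["m01"]])/mu["m00"]
            print(k,cv2.contourArea(b),"cen",cen.round(1),plane(c,cen,z)[0][:2],"rectcen",w.mean(0)[:2],"size",np.array(ed))
E
```

```text
top
blue 221.5 cen [139.4 218.6] [0.5202 0.3175] rectcen [0.5212 0.3181] size [0.0302 0.0918]
blue 278.5 cen [161.5 210.8] [0.5456 0.2475] rectcen [0.5454 0.2473] size [0.0296 0.1149]
blue 265.5 cen [184.6 206.8] [0.5584 0.1734] rectcen [0.5587 0.1733] size [0.0288 0.114 ]
blue 124.5 cen [ 74.2 191.4] [0.6086 0.5316] rectcen [0.6118 0.5307] size [0.0292 0.1148]
blue 97.0 cen [ 72.2 158.1] [0.7187 0.5446] rectcen [0.7238 0.5474] size [0.0189 0.1129]
white 192.5 cen [388.4 220.9] [ 0.5193 -0.5119] rectcen [ 0.519  -0.5122] size [0.0516 0.055 ]
white 2018.5 cen [306.3 230.3] [ 0.487  -0.2296] rectcen [ 0.4875 -0.2338] size [0.1346 0.2079]
white 1852.0 cen [251.7 214.5] [ 0.5413 -0.0435] rectcen [ 0.5377 -0.0476] size [0.1365 0.1844]
white 2088.5 cen [164.6 206.5] [0.5687 0.256 ] rectcen [0.5589 0.2609] size [0.2484 0.1886]
white 211.5 cen [310.7 152.5] [ 0.7592 -0.2504] rectcen [ 0.7592 -0.2464] size [0.0366 0.1782]
brass 3.0 cen [321.6 246.4] [ 0.4319 -0.2718] rectcen [ 0.4314 -0.2693] size [0.0145 0.0103]
brass 5.5 cen [298.5 245.9] [ 0.4337 -0.1962] rectcen [ 0.4318 -0.1962] size [0.
[... 2201 characters left out ...]
3] rectcen [ 0.1965 -0.2186] size [0.5735 0.1246]
white 110.5 cen [116.2 124. ] [ 0.1014 -0.4539] rectcen [ 0.1144 -0.4459] size [0.065  0.0594]
brass 60.0 cen [310.1 240.7] [0.7969 0.0109] rectcen [0.7908 0.015 ] size [0.0376 0.0819]
brass 51.5 cen [312.4 221.9] [0.7397 0.0413] rectcen [0.7442 0.0366] size [0.0344 0.0721]
brass 17.0 cen [246.6 173.5] [ 0.5026 -0.0888] rectcen [ 0.5013 -0.0896] size [0.0153 0.0235]
brass 17.0 cen [185.9 171.7] [ 0.4332 -0.2703] rectcen [ 0.4322 -0.2698] size [0.0129 0.0204]
brass 16.0 cen [208.8 166.1] [ 0.4342 -0.1952] rectcen [ 0.4342 -0.1944] size [0.013  0.0249]
brass 15.5 cen [268.1 165.1] [ 0.4925 -0.0128] rectcen [ 0.4916 -0.0143] size [0.0162 0.0223]
```

```bash
python3 - <<'E'
from h import *
np.set_printoptions(precision=4,suppress=True)
def fit(a,b): # 2D rigid a->b
    ca,cb=a.mean(0),b.mean(0);x=a-ca;y=b-cb
    th=np.arctan2((x[:,0]*y[:,1]-x[:,1]*y[:,0]).sum(),(x*y).sum());c,s=np.cos(th),np.sin(th);M=np.array([[c,-s],[s,c]])
    t=cb-M@ca; return t,np.degrees(th),(a@M.T+t-b)*1e3
top=np.load("top.npz");sc=np.load("scene.npz")
# cells: rack coords of visible-surface centroid
mid=np.array([[-13.9,75,88.75],[-3.04,0,95],[-3.04,-75,95]])
cen={"top":[[139.4,218.6],[161.5,210.8],[184.6,206.8]],"scene":[[365.5,138.8],[348.8,148.3],[329.2,156.9]]}
for n,c,off in(("top",top,[-.5,0,.866]),("scene",sc,[-.45,-.4,.79])):
    q=mid+12.6*np.array(off)
    # distance-dependent plane per cell
    w=np.array([plane(c,u,z/1e3)[0][:2] for u,z in zip(cen[n],q[:,2])])
    print(n,"rack",*fit(q[:,:2]/1e3,w))
for i in range(3): print("tri",*tri(top,cen["top"][i],sc,cen["scene"][i]))
# plates top view: line-fit refine
for n,c,(rois) in(("top",top,dict(long=(195,265,285,335),short=(182,248,226,280))),):
    p=c["pixels"];hsv=cv2.cvtColor(p,cv2.COLOR_RGB2HSV).astype(int)
    for k,(r0,r1,c0,c1) in rois.items():
        sub=np.zeros(p.shape[:2],bool);sub[r0:r1,c0:c1]=1
        g=((hsv[...,0]>50)&(hsv[...,0]<100)&(hsv[...,1]>60))
        b=max(blobs(~g&sub,100,1e5),key=cv2.contourArea)
        rr=cv2.minAreaRect(b);w=plane(c,cv2.boxPoints(rr),.006);print(k,"plate",w.mean(0)[:2],np.linalg.norm(w[0]-w[1]),np.linalg.norm(w[1]-w[2]),"yaw",[np.degrees(np.arctan2(*(w[(i+1)%4]-w[i])[[1,0]])).round(1) for i in range(4)])
        for bb in blobs((hsv[...,2]<75)&sub,8,1e3):
            mu=cv2.moments(bb);cc=np.array([mu["m10"],mu["m01"]])/mu["m00"];print("  blk",cc.round(1),cv2.contourArea(bb),plane(c,cc,.06)[0][:2])
E
```

```text
top rack [0.5528 0.2455] 10.325672938657915 [[-0.0729  0.8502]
 [-0.2797 -0.0511]
 [ 0.3526 -0.7991]]
scene rack [0.556  0.2455] 10.217939327118662 [[-0.0285  0.7315]
 [-0.3263  0.0716]
 [ 0.3548 -0.8032]]
tri [0.5196 0.3153 0.0924] 0.0031315679722420616
tri [0.5441 0.2438 0.0986] 0.0034210487966515658
tri [0.5569 0.1703 0.0988] 0.0033863596108646434
long plate [ 0.4859 -0.2358] 0.211397448714196 0.13825309830877694 yaw [np.float64(-0.7), np.float64(-90.0), np.float64(178.5), np.float64(90.0)]
  blk [320.2 253.2] 82.0 [ 0.4099 -0.2659]
  blk [297.6 252.9] 74.0 [ 0.4112 -0.1922]
  blk [320.1 207.8] 47.5 [ 0.5585 -0.2691]
  blk [297.7 207.5] 38.5 [ 0.5595 -0.195 ]
short plate [ 0.5372 -0.0471] 0.14063015277811938 0.18654200361714604 yaw [np.float64(-83.0), np.float64(-173.6), np.float64(96.8), np.float64(7.2)]
  blk [243.7 234.9] 70.0 [ 0.4693 -0.0167]
  blk [266.5 232.2] 71.0 [ 0.4781 -0.0916]
  blk [239.2 197.8] 34.0 [ 0.592  -0.0017]
  blk [261.7 195. ] 37.0 [ 0.6011 -0.0762]
```

```bash
cat >> h.py <<'E'
G=.0187
def pose(frame,yaw,mid,tilt):
    """tool pose gripping a cell whose middle is mid (mm) in fixture frame; tilt deg, +x end up"""
    f=R.from_euler("z",yaw,degrees=True)
    Rt=f*R.from_euler("y",-tilt,degrees=True)*R.from_quat([1,0,0,0])
    g=np.array([*frame,0])+f.apply(np.array(mid)/1e3)
    return g+Rt.apply([0,0,G]),Rt
def plan(ways,start=None):
    """ways: (pos,R,rows). prints equal scaled rows per way, chained on rounded results"""
    if start is None:
        from bench import r
        s=r.read_state();start=(s["ee_pos"],R.from_quat(s["eef_rot"]))
        print("at",s["ee_pos"].round(4),"q",s["joint_positions"].round(2),"f",s["ft_force"].round(1),"w",round(s["width"],4),"g",round(s["grip_force"],1),"t",s["time"])
    p,Ro=start
    for tp,tR,n in ways:
        rv=(Ro.inv()*tR).as_rotvec()/n
        rr=np.round(rv/np.pi,3);dR=R.from_rotvec(rr*np.pi)
        S=np.zeros((3,3));X=Ro
        for _ in range(n): S+=X.as_matrix();X=X*dR
        d=np.linalg.solve(S,np.asarray(tp)-p);dd=np.round(d/.2,3)
        p=p+S@dd*.2;Ro=X
        print(n,"x pos",(dd+0.).tolist(),"rot",(rr+0.).tolist(),"| step mm",round(np.linalg.norm(d)*1e3,1),"deg",round(np.degrees(np.linalg.norm(rv)),1))
RACK=((.5544,.2455),10.3);LONG=((.488,-.2336),-1.);SHORT=((.5385,-.0462),7.4)
E
cat > go.py <<'E'
from h import *
def at(F,mid,tilt,n): return (*pose(*F,mid,tilt),n)
def back(F,mid,tilt,mm,n):
    p,q=pose(*F,mid,tilt); return (p-q.apply([0,0,mm/1e3]),q,n)
E
python3 - <<'E'
from go import *
m=[-3.04,-75,95]
plan([([.32,-.40,.30],R.from_quat([1,0,0,0])*R.from_euler("z",0),6),back(RACK,m,30,110,16),back(RACK,m,30,40,4)])
E
```

```text
at [ 0.2483 -0.5732  0.2218] q [ 1.14  0.33 -0.06  1.46  0.02  1.35 -0.09] f [-0.5 -0.3 -0.2] w 0.0872 g 0.0 t 0.1
6 x pos [0.092, -0.127, -0.065] rot [0.0, 0.0, 0.022] | step mm 34.1 deg 3.9
16 x pos [0.067, -0.169, 0.059] rot [0.001, 0.01, -0.004] | step mm 38.3 deg 2.0
4 x pos [0.003, -0.001, 0.087] rot [-0.001, 0.002, 0.001] | step mm 17.4 deg 0.4
```

Call:
play_rows --claw '[0.3, 0.3, 0.3, 0.3, 0.3, 0.3, 0.3, 0.3]' --delta_pos '[[0.092, -0.127, -0.065], [0.092, -0.127, -0.065], [0.092, -0.127, -0.065], [0.092, -0.127, -0.065], [0.092, -0.127, -0.065], [0.092, -0.127, -0.065], [0.067, -0.169, 0.059], [0.067, -0.169, 0.059]]' --delta_rot '[[0, 0, 0.022], [0, 0, 0.022], [0, 0, 0.022], [0, 0, 0.022], [0, 0, 0.022], [0, 0, 0.022], [0.001, 0.01, -0.004], [0.001, 0.01, -0.004]]' --squeeze 40

```text
time: 0.9
ee_pos: [0.3477, -0.3317, 0.2774]
eef_rot: [0.999, 0.01, 0.032, -0.003]
ft_force: [0.1, 0.3, -0.7]
width: 0.0611
grip_force: 0.0
```

Call:
play_rows --claw '[0.3, 0.3, 0.3, 0.3, 0.3, 0.3, 0.3, 0.3]' --delta_pos '[[0.067, -0.169, 0.059], [0.067, -0.169, 0.059], [0.067, -0.169, 0.059], [0.067, -0.169, 0.059], [0.067, -0.169, 0.059], [0.067, -0.169, 0.059], [0.067, -0.169, 0.059], [0.067, -0.169, 0.059]]' --delta_rot '[[0.001, 0.01, -0.004], [0.001, 0.01, -0.004], [0.001, 0.01, -0.004], [0.001, 0.01, -0.004], [0.001, 0.01, -0.004], [0.001, 0.01, -0.004], [0.001, 0.01, -0.004], [0.001, 0.01, -0.004]]'

```text
time: 1.7
ee_pos: [0.4506, -0.0532, 0.2054]
eef_rot: [0.986, 0.06, 0.157, -0.015]
ft_force: [0.1, 0.6, 0.5]
width: 0.061
grip_force: 0.0
```

Call:
play_rows --claw '[0.3, 0.3, 0.3, 0.3, 0.3, 0.3, 0.3, 0.3]' --delta_pos '[[0.067, -0.169, 0.059], [0.067, -0.169, 0.059], [0.067, -0.169, 0.059], [0.067, -0.169, 0.059], [0.067, -0.169, 0.059], [0.067, -0.169, 0.059], [0, 0, 0], [0, 0, 0]]' --delta_rot '[[0.001, 0.01, -0.004], [0.001, 0.01, -0.004], [0.001, 0.01, -0.004], [0.001, 0.01, -0.004], [0.001, 0.01, -0.004], [0.001, 0.01, -0.004], [0, 0, 0], [0, 0, 0]]'

```text
time: 2.5
ee_pos: [0.5188, 0.1619, 0.1724]
eef_rot: [0.964, 0.097, 0.248, -0.024]
ft_force: [0.3, -0.2, 0.4]
width: 0.061
grip_force: 0.0
```

```bash
python3 - <<'E'
from go import *
from bench import r
m=[-3.04,-75,95]
plan([back(RACK,m,30,50,4),at(RACK,m,30,4)])
for n in("scene","top"):
    c=r.camera(n); p=c["pixels"][:,:,::-1]
    p=p[90:210,250:410] if n=="scene" else p[140:260,110:270]
    globals()[n]=cv2.resize(p,(480,360),interpolation=cv2.INTER_CUBIC) if 0 else cv2.resize(p,(400,300),interpolation=cv2.INTER_CUBIC)
cv2.imwrite("pics/a1.png",np.hstack([scene,top]))
E
```

```text
at [0.5188 0.1619 0.1724] q [ 0.64 -0.17 -1.    2.14 -0.09  0.6  -1.7 ] f [ 0.3 -0.2  0.4] w 0.061 g 0.0 t 2.5
4 x pos [0.003, -0.001, 0.074] rot [-0.001, 0.002, 0.001] | step mm 14.8 deg 0.4
4 x pos [0.0, 0.0, 0.062] rot [0.0, 0.0, 0.0] | step mm 12.5 deg 0.1
```

View pics/a1.png

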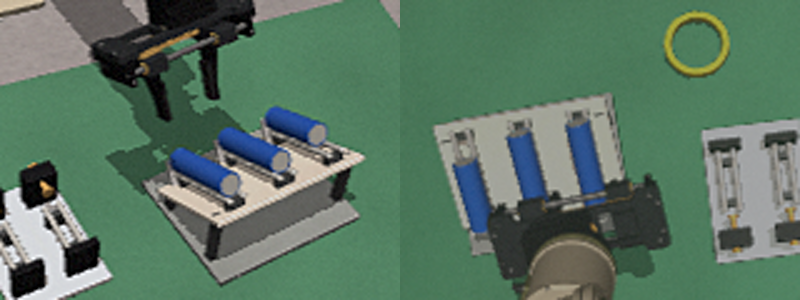

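The gripper hangs square over the right-hand (y = -75) lane: fingertips at (165,118) and (215,95) in the scene crop straddle the cell at (205,172), and the top crop agrees.

Call:
play_rows --claw '[0.3, 0.3, 0.3, 0.3, 0.3, 0.3, 0.3, 0.3]' --delta_pos '[[0.003, -0.001, 0.074], [0.003, -0.001, 0.074], [0.003, -0.001, 0.074], [0.003, -0.001, 0.074], [0, 0, 0.062], [0, 0, 0.062], [0, 0, 0.062], [0, 0, 0.062]]' --delta_rot '[[-0.001, 0.002, 0.001], [-0.001, 0.002, 0.001], [-0.001, 0.002, 0.001], [-0.001, 0.002, 0.001], [0, 0, 0], [0, 0, 0], [0, 0, 0], [0, 0, 0]]'

```text
time: 3.4
ee_pos: [0.575, 0.1705, 0.0787]
eef_rot: [0.961, 0.087, 0.26, -0.02]
ft_force: [0.8, 0.6, 0.7]
width: 0.061
grip_force: 0.0
```

```bash
python3 - <<'E'
from go import *
from bench import r
m=[-3.04,-75,95]
plan([at(RACK,m,30,1)])
E
```

```text
at [0.575  0.1705 0.0787] q [ 0.51  0.25 -1.01  2.13  0.81  0.48 -2.48] f [0.8 0.6 0.7] w 0.061 g 0.0 t 3.4
1 x pos [-0.002, -0.012, -0.002] rot [0.002, -0.002, 0.001] | step mm 2.5 deg 0.5
```

Call:
play_rows --claw '[0.3, 0.9, 0.9, 0.9, 0.9, 0.9]' --delta_pos '[[-0.002, -0.01, -0.002], [0, 0, 0], [0, 0, 0], [0, 0, 0], [0, 0, 0], [0, 0, 0]]' --delta_rot '[[0, 0, 0], [0, 0, 0], [0, 0, 0], [0, 0, 0], [0, 0, 0], [0, 0, 0]]'

```text
time: 4.0
ee_pos: [0.5735, 0.1753, 0.0804]
eef_rot: [0.961, 0.089, 0.261, -0.021]
ft_force: [0.1, 1.9, 1.2]
width: 0.0313
grip_force: 40.0
```

```bash
python3 - <<'E'
from go import *
from bench import r
m=[-3.04,-75,95]
plan([at(RACK,m,30,1)])
s=r.read_state(); T=R.from_quat(s["eef_rot"]); p=s["ee_pos"]
# lift along cell-normal 40mm then up, then above LONG nest1/0
c,si=np.cos(np.radians(18)),np.sin(np.radians(18))
xl=-48; mid=[xl+60*c,-38,57+60*si]
hi=[mid[0],mid[1],mid[2]+70]
plan([(p-T.apply([0,0,.06]),T,4),([.52,.0,.22],pose(*LONG,mid,24)[1],6),at(LONG,hi,18,7),],(p,T))
E
```

```text
at [0.5735 0.1753 0.0804] q [ 0.51  0.25 -1.02  2.13  0.81  0.48 -2.48] f [0.1 1.9 1.2] w 0.0313 g 40.0 t 4.0
1 x pos [-0.004, 0.013, 0.007] rot [0.001, -0.002, 0.002] | step mm 3.0 deg 0.5
4 x pos [0.0, 0.0, -0.075] rot [0.0, 0.0, 0.0] | step mm 15.0 deg 0.0
6 x pos [0.005, 0.139, -0.08] rot [-0.005, -0.006, 0.01] | step mm 32.2 deg 2.2
7 x pos [-0.031, 0.195, 0.059] rot [0.0, -0.005, 0.0] | step mm 41.2 deg 0.9
```

Call:
play_rows --claw '[0.9, 0.9, 0.9, 0.9, 0.9, 0.9, 0.9, 0.9]' --delta_pos '[[0, 0, -0.075], [0, 0, -0.075], [0, 0, -0.075], [0, 0, -0.075], [0.005, 0.139, -0.08], [0.005, 0.139, -0.08], [0.005, 0.139, -0.08], [0.005, 0.139, -0.08]]' --delta_rot '[[0, 0, 0], [0, 0, 0], [0, 0, 0], [0, 0, 0], [-0.005, -0.006, 0.01], [-0.005, -0.006, 0.01], [-0.005, -0.006, 0.01], [-0.005, -0.006, 0.01]]'

```text
time: 4.8
ee_pos: [0.5307, 0.0567, 0.1893]
eef_rot: [0.974, 0.021, 0.226, -0.003]
ft_force: [1.6, 0.3, -2.7]
width: 0.0311
grip_force: 40.0
```

Call:
play_rows --claw '[0.9, 0.9, 0.9, 0.9, 0.9, 0.9, 0.9, 0.9]' --delta_pos '[[0.005, 0.139, -0.08], [0.005, 0.139, -0.08], [-0.031, 0.195, 0.059], [-0.031, 0.195, 0.059], [-0.031, 0.195, 0.059], [-0.031, 0.195, 0.059], [-0.031, 0.195, 0.059], [-0.031, 0.195, 0.059]]' --delta_rot '[[-0.005, -0.006, 0.01], [-0.005, -0.006, 0.01], [0, -0.005, 0], [0, -0.005, 0], [0, -0.005, 0], [0, -0.005, 0], [0, -0.005, 0], [0, -0.005, 0]]'

```text
time: 5.6
ee_pos: [0.5057, -0.2334, 0.1393]
eef_rot: [0.987, -0.012, 0.161, 0.004]
ft_force: [0.7, 0.2, -1.4]
width: 0.0311
grip_force: 40.0
```

Call:
play_rows --claw '[0.9, 0.9]' --delta_pos '[[-0.031, 0.195, 0.059], [0, 0, 0]]' --delta_rot '[[0, -0.005, 0], [0, 0, 0]]'

```text
time: 5.8
ee_pos: [0.5007, -0.2763, 0.1247]
eef_rot: [0.988, -0.016, 0.152, 0.004]
ft_force: [-0.1, 0.4, -1.5]
width: 0.0309
grip_force: 40.0
```

```bash
cat > fine.py <<'E'
from go import *
def T(F,L,y,tilt,xl,zl,n,dx=0,dy=0):
    """cell low-end centre at (xl,zl) mm in row frame; dx: grasp ahead of cell middle along the cell"""
    c,s=np.cos(np.radians(tilt)),np.sin(np.radians(tilt));h=L/2+dx
    return at(F,[xl+h*c,y+dy,zl+h*s],tilt,n)
E
python3 - <<'E'
from fine import *
from bench import r
plan([T(LONG,120,-38,18,-48,95,2)])
s=r.read_state();g=s["ee_pos"]+R.from_quat(s["eef_rot"]).apply([0,0,-G]);print("grasp pt",g.round(4))
ax=R.from_quat(s["eef_rot"]).apply([1,0,0]);print("pred low",(g-.06*ax).round(4),"high",(g+.06*ax).round(4))
for n in("scene","top"):
    c=r.camera(n);p=c["pixels"];hsv=cv2.cvtColor(p,cv2.COLOR_RGB2HSV).astype(int);np.savez(n+"1.npz",**c)
    M=c["cam_to_world"];K=c["camera_matrix"]
    def proj(x):
        q=M[:3,:3].T@(x-M[:3,3]);return np.array([K[0,2]-K[0,0]*q[0]/q[2],K[1,2]+K[1,1]*q[1]/q[2]])
    print(n,"pred low/high px",proj(g-.06*ax).round(1),proj(g+.06*ax).round(1))
    u=proj(g).astype(int);x0,y0=u-[50,37];
    q=p[y0:y0+75,x0:x0+100,::-1];globals()[n]=cv2.resize(q,(400,300),interpolation=cv2.INTER_CUBIC);print("crop",x0,y0)
cv2.imwrite("pics/a2.png",np.hstack([scene,top]))
E
```

```text
at [ 0.5007 -0.2763  0.1247] q [ 1.07  0.16 -0.6   1.95 -0.06  0.78 -1.08] f [-0.1  0.4 -1.5] w 0.0309 g 40.0 t 5.8
2 x pos [-0.019, -0.011, 0.07] rot [0.001, 0.001, -0.002] | step mm 14.6 deg 0.5
grasp pt [ 0.4951 -0.276   0.1425]
pred low [ 0.4379 -0.2742  0.1245] high [ 0.5523 -0.2779  0.1605]
scene pred low/high px [182.  159.2] [188.  180.5]
crop 134 132
top pred low/high px [326.4 244.3] [329.  206.3]
crop 277 188
```

View pics/a2.png

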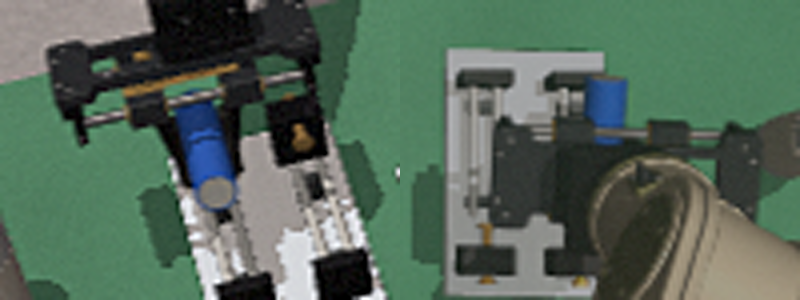

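The gripped cell's far end face is at (215,192) in the scene crop, which is (187.8,180.0) full frame against the predicted (188.0,180.5). So the grasp is centred, and the cell lines up with the outer nest.

```bash
python3 - <<'E'
from fine import *
plan([T(LONG,120,-38,18,-48,57,4),T(LONG,120,-38,18,-56,57,3)])
E
```

```text
at [ 0.5026 -0.2713  0.1263] q [ 1.06  0.16 -0.6   1.95 -0.06  0.79 -1.08] f [ 0.   1.1 -2.5] w 0.0312 g 40.0 t 5.9
4 x pos [-0.027, 0.0, 0.081] rot [0.0, 0.001, -0.001] | step mm 17.1 deg 0.2
3 x pos [-0.012, 0.0, -0.004] rot [0.001, -0.001, 0.0] | step mm 2.6 deg 0.2
```

Call:
play_rows --claw '[0.9, 0.9, 0.9, 0.9, 0.9, 0.9]' --delta_pos '[[-0.027, 0, 0.081], [-0.027, 0, 0.081], [-0.027, 0, 0.081], [-0.027, 0, 0.081], [0, 0, 0], [0, 0, 0]]' --delta_rot '[[0, 0.001, -0.001], [0, 0.001, -0.001], [0, 0.001, -0.001], [0, 0.001, -0.001], [0, 0, 0], [0, 0, 0]]'

```text
time: 6.5
ee_pos: [0.5036, -0.2704, 0.0598]
eef_rot: [0.987, -0.005, 0.16, 0.005]
ft_force: [4.1, 0.4, -2.6]
width: 0.0312
grip_force: 40.0
```

```bash
python3 - <<'E'
from fine import *
plan([T(LONG,120,-38,18,-48,57,1),T(LONG,120,-38,18,-57,57,3)])
E
```

```text
at [ 0.5036 -0.2704  0.0598] q [ 1.04  0.25 -0.59  2.02  0.    0.62 -1.1 ] f [ 4.1  0.4 -2.6] w 0.0312 g 40.0 t 6.5
1 x pos [-0.01, 0.007, 0.008] rot [0.002, -0.002, 0.002] | step mm 2.9 deg 0.7
3 x pos [-0.014, 0.0, -0.005] rot [0.0, 0.0, 0.0] | step mm 3.0 deg 0.0
```

Call:
play_rows --claw '[0.9, 0.9, 0.9, 0.9]' --delta_pos '[[-0.012, 0.006, -0.002], [-0.012, 0, -0.004], [0, 0, 0], [0, 0, 0]]' --delta_rot '[[0.002, -0.002, 0.002], [0, 0, 0], [0, 0, 0], [0, 0, 0]]'

```text
time: 6.9
ee_pos: [0.4984, -0.2724, 0.0593]
eef_rot: [0.988, -0.009, 0.157, 0.002]
ft_force: [4.5, 1.8, -0.4]
width: 0.0311
grip_force: 40.0
```

```bash
python3 - <<'E'
from fine import *
from bench import r
plan([T(LONG,120,-38,18,-48,57,1),T(LONG,120,-38,18,-57,57,3)])
s=r.read_state();g=s["ee_pos"]+R.from_quat(s["eef_rot"]).apply([0,0,-G]);ax=R.from_quat(s["eef_rot"]).apply([1,0,0])
c=r.camera("scene");p=c["pixels"];M=c["cam_to_world"];K=c["camera_matrix"]
def proj(x):
        q=M[:3,:3].T@(x-M[:3,3]);return np.array([K[0,2]-K[0,0]*q[0]/q[2],K[1,2]+K[1,1]*q[1]/q[2]])
print("pred low/high",proj(g-.06*ax),proj(g+.06*ax), "mm world",g-.06*ax,g+.06*ax)
u=proj(g).astype(int);x0,y0=u-[40,30];print(x0,y0)
a=cv2.resize(p[y0:y0+60,x0:x0+80,::-1],(800,600),interpolation=cv2.INTER_CUBIC)
cv2.imwrite("pics/a3.png",a)
E
```

```text
at [ 0.4984 -0.2724  0.0593] q [ 1.05  0.25 -0.59  2.02 -0.01  0.63 -1.08] f [ 4.5  1.8 -0.4] w 0.0311 g 40.0 t 6.9
1 x pos [0.016, -0.003, 0.013] rot [0.0, -0.001, 0.0] | step mm 4.2 deg 0.1
3 x pos [-0.014, 0.0, -0.004] rot [0.0, 0.0, 0.0] | step mm 3.0 deg 0.0
pred low/high [185.63942008 171.69934489] [192.1199908  192.51389268] mm world [ 0.43553973 -0.27131828  0.05848693] [ 0.54958664 -0.27329761  0.09576137]
148 151
```

View pics/a3.png

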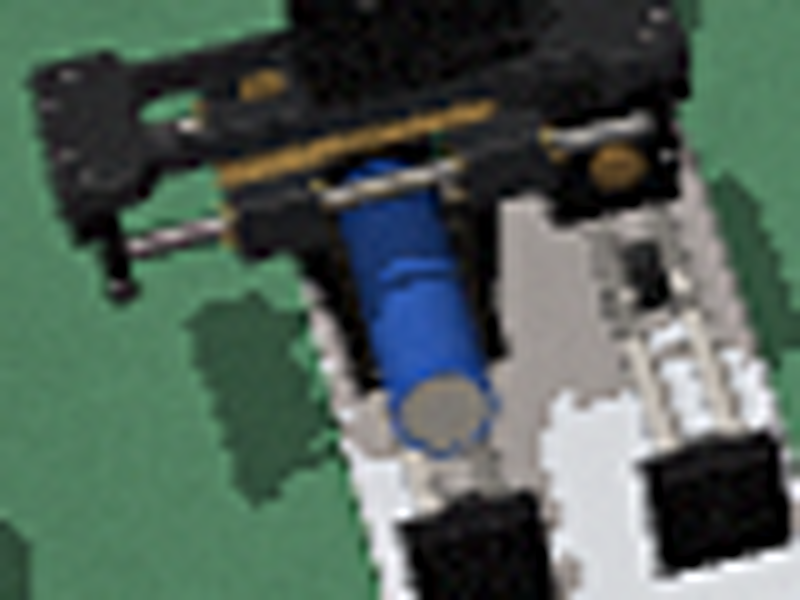

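The far end face is at (443,410) in the crop, full frame (192.3,192.0), against a predicted (192.1,192.5). So the cell sits about 2.5 mm further toward the plunger in the grip. The plunger is touching (4.5 N), and the far end is above and inside the fixed block, whose top edge is near (468,505).

```bash
python3 - <<'E'
from fine import *
from bench import r
c=np.load("scene.npz")
for u in((194.8,201.5),(218.5,195.2)): print("blk inner edge",plane(c,u,.059)[0])
plan([T(LONG,120,-38,18,-62,57,3,dx=2.5)])
c=r.camera("scene")
E
```

```text
blk inner edge [ 0.55788049 -0.27162193  0.059     ]
blk inner edge [ 0.55849854 -0.19689106  0.059     ]
at [ 0.4984 -0.2724  0.0593] q [ 1.05  0.25 -0.59  2.02 -0.01  0.63 -1.08] f [ 5.2  1.5 -0.3] w 0.0309 g 40.0 t 6.95
3 x pos [-0.013, -0.001, -0.003] rot [0.0, 0.0, 0.0] | step mm 2.6 deg 0.0
```

Call:
play_rows --claw '[0.9, 0.9, 0.9, 0.9, 0.9]' --delta_pos '[[-0.012, 0, -0.003], [-0.012, 0, -0.003], [0, 0, 0], [0, 0, 0], [0, 0, 0]]' --delta_rot '[[0, 0, 0], [0, 0, 0], [0, 0, 0], [0, 0, 0], [0, 0, 0]]'

```text
time: 7.5
ee_pos: [0.4939, -0.2723, 0.0593]
eef_rot: [0.987, -0.009, 0.158, 0.002]
ft_force: [5.9, 2.7, 0.7]
width: 0.0312
grip_force: 40.0
```

```bash
python3 - <<'E'
from fine import *
plan([T(LONG,120,-38,8,-62,57.5,3,dx=2.5),T(LONG,120,-38,3,-62,57,3,dx=2.5)])
E
```

```text
at [ 0.4939 -0.2723  0.0593] q [ 1.06  0.24 -0.59  2.03 -0.02  0.63 -1.07] f [5.9 2.7 0.7] w 0.0312 g 40.0 t 7.5
3 x pos [-0.012, -0.001, 0.017] rot [0.0, -0.019, 0.0] | step mm 4.1 deg 3.4
3 x pos [-0.002, 0.0, 0.01] rot [0.0, -0.009, 0.0] | step mm 2.0 deg 1.6
```

Call:
play_rows --claw '[0.9, 0.9, 0.9, 0.9, 0.9]' --delta_pos '[[-0.012, 0, 0.017], [-0.012, 0, 0.017], [-0.012, 0, 0.017], [0, 0, 0], [0, 0, 0]]' --delta_rot '[[0, -0.019, 0], [0, -0.019, 0], [0, -0.019, 0], [0, 0, 0], [0, 0, 0]]'

```text
time: 8.0
ee_pos: [0.4916, -0.2723, 0.0481]
eef_rot: [0.997, -0.008, 0.07, 0.002]
ft_force: [11.0, 0.8, -0.9]
width: 0.0305
grip_force: 40.0
```

```bash
python3 - <<'E'
from fine import *
plan([T(LONG,120,-38,3,-62,57,3,dx=2.5),T(LONG,120,-38,0,-62,55,2,dx=2.5)])
E
```

```text
at [ 0.4916 -0.2723  0.0481] q [ 0.93  0.33 -0.53  1.91  0.15  0.82 -1.25] f [11.   0.8 -0.9] w 0.0305 g 40.0 t 8.0
3 x pos [-0.006, -0.001, 0.01] rot [0.0, -0.009, 0.0] | step mm 2.4 deg 1.7
2 x pos [-0.003, 0.0, 0.013] rot [0.0, -0.009, 0.0] | step mm 2.7 deg 1.6
```

```bash
sed -i 's/LONG=((.488,/LONG=((.4945,/' h.py; python3 - <<'E'
from fine import *
plan([T(LONG,120,-38,3,-63.5,57,3,dx=2.5),T(LONG,120,-38,0,-63.5,55.5,2,dx=2.5)])
E
```

```text
at [ 0.4916 -0.2723  0.0481] q [ 0.93  0.33 -0.53  1.91  0.15  0.82 -1.25] f [11.   0.8 -0.9] w 0.0305 g 40.0 t 8.0
3 x pos [0.002, -0.001, 0.011] rot [0.0, -0.009, 0.0] | step mm 2.3 deg 1.7
2 x pos [-0.002, 0.0, 0.012] rot [0.0, -0.009, 0.0] | step mm 2.5 deg 1.6
```

Call:
play_rows --claw '[0.9, 0.9, 0.9, 0.9, 0.9]' --delta_pos '[[0.004, 0, 0.009], [0.003, 0, 0.01], [0.002, 0, 0.011], [0, 0, 0], [0, 0, 0]]' --delta_rot '[[0, -0.009, 0], [0, -0.009, 0], [0, -0.009, 0], [0, 0, 0], [0, 0, 0]]'

```text
time: 8.5
ee_pos: [0.4922, -0.2724, 0.0415]
eef_rot: [1.0, -0.009, 0.026, 0.001]
ft_force: [5.8, 2.0, -2.2]
width: 0.0308
grip_force: 40.0
```

```bash
python3 - <<'E'
from fine import *
from bench import r
plan([T(LONG,120,-38,0,-63.5,55.5,2,dx=2.5)])
s=r.read_state();print("tilt",np.degrees(np.arcsin(R.from_quat(s["eef_rot"]).apply([1,0,0])[2])))
a=[]
for n,(x0,y0) in(("scene",(150,150)),("top",(283,195))):
    c=r.camera(n);p=c["pixels"];np.savez(n+"2.npz",**c)
    a.append(cv2.resize(p[y0:y0+72,x0:x0+48,::-1],(400,600),interpolation=cv2.INTER_CUBIC))
cv2.imwrite("pics/a4.png",np.hstack(a))
E
```

```text
at [ 0.4922 -0.2724  0.0415] q [ 0.87  0.39 -0.5   1.84  0.21  0.92 -1.31] f [ 5.8  2.  -2.2] w 0.0308 g 40.0 t 8.5
2 x pos [0.001, -0.002, 0.012] rot [0.0, -0.008, 0.0] | step mm 2.4 deg 1.5
tilt 3.0357548689639913
```

View pics/a4.png

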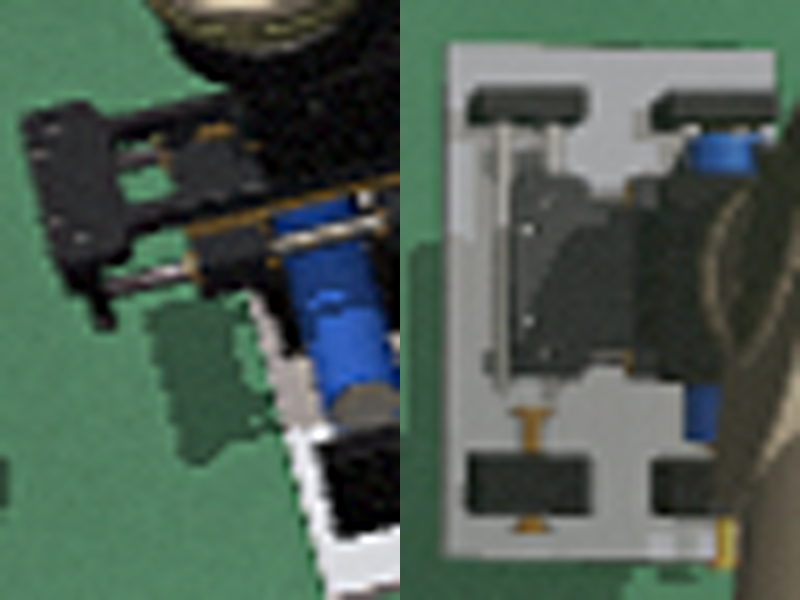

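The cell is now 3° from level. In the top crop its far end (row 132) is inside the fixed block's edge (row about 125). Its low end (row 440) holds the plunger about 12 mm in compared with the free neighbour (disc at row 410). It also sits square over the nest.

Call:
play_rows --claw '[0.9, 0.9, 0.9, 0.9, 0.9, 0.9]' --delta_pos '[[0.003, 0, 0.012], [0.003, 0, 0.012], [0, 0, 0.002], [0.008, 0, 0], [0, 0, 0], [0, 0, 0]]' --delta_rot '[[0, -0.008, 0], [0, -0.008, 0], [0, 0, 0], [0, 0, 0], [0, 0, 0], [0, 0, 0]]'

```text
time: 9.2
ee_pos: [0.4945, -0.2728, 0.0363]
eef_rot: [1.0, -0.009, 0.001, 0.001]
ft_force: [5.7, 0.4, 4.3]
width: 0.0311
grip_force: 40.0
```

```bash
python3 - <<'E'
from fine import *
from bench import r
plan([T(LONG,120,-38,0,-63.5,55,2,dx=2.5)])
s=r.read_state();print("tilt",np.degrees(np.arcsin(R.from_quat(s["eef_rot"]).apply([1,0,0])[2])),s["torque"].round(2))
E
```

```text
at [ 0.4945 -0.2728  0.0363] q [ 0.83  0.43 -0.49  1.8   0.24  0.97 -1.34] f [5.7 0.4 4.3] w 0.0311 g 40.0 t 9.2
2 x pos [-0.004, -0.003, 0.0] rot [0.0, 0.0, 0.0] | step mm 1.0 deg 0.1
tilt 0.1225026174593295 [ 0.02 -1.1   0.03]
```

Call:
play_rows --claw '[0.9, 0.9, 0.9, 0.9, 0.9]' --delta_pos '[[0.01, 0, 0], [0.01, 0, 0], [0, 0, 0], [0, 0, 0], [0, 0, 0]]' --delta_rot '[[0, 0, 0], [0, 0, 0], [0, 0, 0], [0, 0, 0], [0, 0, 0]]'

```text
time: 9.7
ee_pos: [0.4964, -0.2729, 0.036]
eef_rot: [1.0, -0.009, -0.001, 0.001]
ft_force: [-5.0, 1.6, 12.9]
width: 0.0307
grip_force: 40.0
```

The reaction flipped to -5 N in x: the cell is against the fixed block and sits on the rods (level within 0.1°). Next I release and retreat.

```bash
sed -i 's/LONG=((.4945,/LONG=((.494,/; s/SHORT=((.5385,-.0462)/SHORT=((.5435,-.0455)/' h.py
cat >> go.py <<'E'
def flip(w): return (w[0],w[1]*R.from_euler("z",180,degrees=True),*w[2:])
def down(yaw): return R.from_euler("z",yaw,degrees=True)*R.from_quat([1,0,0,0])
E
python3 - <<'E'
from fine import *
p=np.array([.4964,-.2729,.036]);
from bench import r
s=r.read_state();q=R.from_quat(s["eef_rot"])
m=[-5.2,1.5,93.7]
plan([(p+[0,0,.10],q,4),([.46,-.08,.24],down(80),11),flip(back(RACK,m,30,90,15)),flip(at(RACK,m,30,6))],(p,q))
E
```

```text
4 x pos [0.0, 0.0, -0.125] rot [0.0, 0.0, 0.0] | step mm 25.0 deg 0.0
11 x pos [0.041, -0.088, -0.047] rot [0.0, 0.0, -0.041] | step mm 21.6 deg 7.4
15 x pos [0.086, 0.093, 0.018] rot [-0.011, -0.007, -0.04] | step mm 25.5 deg 7.5
6 x pos [0.0, -0.002, 0.074] rot [0.001, 0.0, 0.0] | step mm 14.7 deg 0.2
```

Call:
play_rows --claw '[0.3, 0.3, 0.3, 0.3, 0.3]' --delta_pos '[[0, 0, 0], [0, 0, 0], [0, 0, 0], [0, 0, 0], [0, 0, 0]]' --delta_rot '[[0, 0, 0], [0, 0, 0], [0, 0, 0], [0, 0, 0], [0, 0, 0]]'

```text
time: 10.2
ee_pos: [0.4976, -0.2725, 0.0354]
eef_rot: [1.0, -0.009, -0.0, 0.0]
ft_force: [-0.2, -0.2, 0.2]
width: 0.0587
grip_force: 0.0
```

Call:
play_rows --claw '[0.3, 0.3, 0.3, 0.3, 0.3, 0.3, 0.3, 0.3]' --delta_pos '[[0, 0, -0.125], [0, 0, -0.125], [0, 0, -0.125], [0, 0, -0.125], [0.041, -0.088, -0.047], [0.041, -0.088, -0.047], [0.041, -0.088, -0.047], [0.041, -0.088, -0.047]]' --delta_rot '[[0, 0, 0], [0, 0, 0], [0, 0, 0], [0, 0, 0], [0, 0, -0.041], [0, 0, -0.041], [0, 0, -0.041], [0, 0, -0.041]]'

```text
time: 11.0
ee_pos: [0.5178, -0.1972, 0.1735]
eef_rot: [0.969, 0.249, 0.0, 0.0]
ft_force: [0.7, 0.1, 0.1]
width: 0.0612
grip_force: 0.0
```

Call:
play_rows --claw '[0.3, 0.3, 0.3, 0.3, 0.3, 0.3, 0.3, 0.3]' --delta_pos '[[0.041, -0.088, -0.047], [0.041, -0.088, -0.047], [0.041, -0.088, -0.047], [0.041, -0.088, -0.047], [0.041, -0.088, -0.047], [0.041, -0.088, -0.047], [0.041, -0.088, -0.047], [0, 0, 0]]' --delta_rot '[[0, 0, -0.041], [0, 0, -0.041], [0, 0, -0.041], [0, 0, -0.041], [0, 0, -0.041], [0, 0, -0.041], [0, 0, -0.041], [0, 0, 0]]'

```text
time: 11.8
ee_pos: [0.4603, -0.078, 0.2401]
eef_rot: [0.763, 0.646, -0.0, 0.002]
ft_force: [1.1, 0.1, 0.1]
width: 0.0609
grip_force: 0.0
```

```bash
python3 - <<'E'
from fine import *
from bench import r
m=[-5.2,1.5,93.7]
plan([flip(back(RACK,m,30,90,15)),flip(at(RACK,m,30,6))])
c=r.camera("top");p=c["pixels"];np.savez("top3.npz",**c);x0,y0=283,192
a=cv2.resize(p[y0:y0+72,x0:x0+56,::-1],(466,600),interpolation=cv2.INTER_CUBIC);cv2.imwrite("pics/a5.png",a)
E
```

```text
at [ 0.4603 -0.078   0.2401] q [ 0.89  0.01 -0.81  1.8   0.01  1.33 -0.09] f [1.1 0.1 0.1] w 0.0609 g 0.0 t 11.8
15 x pos [0.085, 0.092, 0.018] rot [-0.011, -0.007, -0.04] | step mm 25.4 deg 7.5
6 x pos [-0.001, -0.001, 0.075] rot [0.001, 0.0, 0.001] | step mm 15.1 deg 0.3
```

View pics/a5.png

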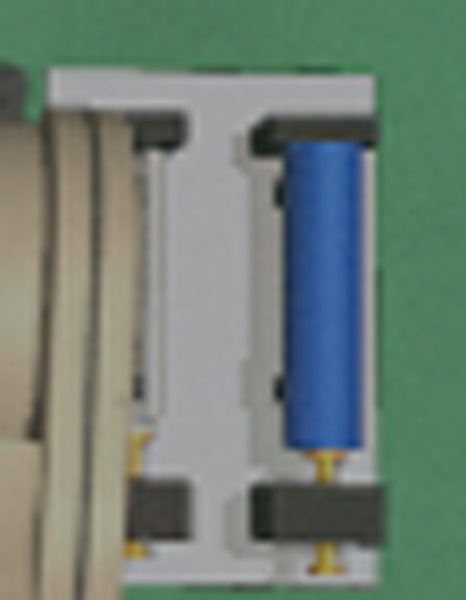

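The first cell is home: its far end touches the fixed block (row about 143), its low end (row 447) pushes the plunger about 5 mm past the free neighbour, and it is centred on the blocks (column 324).

Call:
play_rows --claw '[0.3, 0.3, 0.3, 0.3, 0.3, 0.3, 0.3, 0.3]' --delta_pos '[[0.085, 0.092, 0.018], [0.085, 0.092, 0.018], [0.085, 0.092, 0.018], [0.085, 0.092, 0.018], [0.085, 0.092, 0.018], [0.085, 0.092, 0.018], [0.085, 0.092, 0.018], [0.085, 0.092, 0.018]]' --delta_rot '[[-0.011, -0.007, -0.04], [-0.011, -0.007, -0.04], [-0.011, -0.007, -0.04], [-0.011, -0.007, -0.04], [-0.011, -0.007, -0.04], [-0.011, -0.007, -0.04], [-0.011, -0.007, -0.04], [-0.011, -0.007, -0.04]]'

```text
time: 12.65
ee_pos: [0.5666, 0.0826, 0.2082]
eef_rot: [0.351, 0.923, 0.021, 0.156]
ft_force: [0.5, -0.2, 0.5]
width: 0.0611
grip_force: 0.0
```

Call:
play_rows --claw '[0.3, 0.3, 0.3, 0.3, 0.3, 0.3, 0.3, 0.3]' --delta_pos '[[0.085, 0.092, 0.018], [0.085, 0.092, 0.018], [0.085, 0.092, 0.018], [0.085, 0.092, 0.018], [0.085, 0.092, 0.018], [0.085, 0.092, 0.018], [0.085, 0.092, 0.018], [0, 0, 0]]' --delta_rot '[[-0.011, -0.007, -0.04], [-0.011, -0.007, -0.04], [-0.011, -0.007, -0.04], [-0.011, -0.007, -0.04], [-0.011, -0.007, -0.04], [-0.011, -0.007, -0.04], [-0.011, -0.007, -0.04], [0, 0, 0]]'

```text
time: 13.45
ee_pos: [0.5133, 0.2382, 0.1527]
eef_rot: [-0.095, 0.961, 0.034, 0.256]
ft_force: [0.3, -0.2, 0.8]
width: 0.0611
grip_force: 0.0
```

Call:
play_rows --claw '[0.3, 0.3]' --delta_pos '[[0, 0, 0], [0, 0, 0]]' --delta_rot '[[0, 0, 0], [0, 0, 0]]'

```text
time: 13.65
ee_pos: [0.5164, 0.2368, 0.1551]
eef_rot: [-0.091, 0.961, 0.034, 0.257]
ft_force: [-0.0, 0.3, 0.0]
width: 0.0608
grip_force: 0.0
```

```bash
python3 - <<'E'
from fine import *
m=[-5.2,1.5,93.7]
plan([flip(back(RACK,m,30,50,3)),flip(at(RACK,m,30,4))])
E
```

```text
at [0.5164 0.2368 0.1551] q [ 0.6  -0.04 -1.18  2.12  0.27  0.56  0.97] f [-0.   0.3  0. ] w 0.0608 g 0.0 t 13.65
3 x pos [0.003, 0.005, 0.065] rot [0.003, 0.0, 0.0] | step mm 13.0 deg 0.5
4 x pos [0.0, 0.0, 0.062] rot [0.0, 0.0, 0.0] | step mm 12.5 deg 0.1
```

Call:
play_rows --claw '[0.3, 0.3, 0.3, 0.3, 0.3, 0.3, 0.3, 0.3]' --delta_pos '[[0.003, 0.005, 0.065], [0.003, 0.005, 0.065], [0.003, 0.005, 0.065], [0, 0, 0.062], [0, 0, 0.062], [0, 0, 0.062], [0, 0, 0.062], [0, 0, 0]]' --delta_rot '[[0.003, 0, 0], [0.003, 0, 0], [0.003, 0, 0], [0, 0, 0], [0, 0, 0], [0, 0, 0], [0, 0, 0], [0, 0, 0]]'

```text
time: 14.45
ee_pos: [0.5576, 0.2474, 0.0756]
eef_rot: [-0.088, 0.962, 0.02, 0.257]
ft_force: [-1.2, -0.9, -0.7]
width: 0.0609
grip_force: 0.0
```

Call:
play_rows --claw '[0.3, 0.9, 0.9, 0.9, 0.9, 0.9, 0.9]' --delta_pos '[[0, 0, 0], [0, 0, 0], [0, 0, 0], [0, 0, 0], [0, 0, 0], [0, 0, 0], [0, 0, 0]]' --delta_rot '[[0, 0, 0], [0, 0, 0], [0, 0, 0], [0, 0, 0], [0, 0, 0], [0, 0, 0], [0, 0, 0]]'

```text
time: 15.15
ee_pos: [0.5569, 0.2485, 0.0773]
eef_rot: [-0.09, 0.962, 0.02, 0.259]
ft_force: [-1.6, -0.4, 2.6]
width: 0.0308
grip_force: 40.0
```

```bash
python3 - <<'E'
from fine import *
from bench import r
m=[-5.2,1.5,93.7]
plan([flip(at(RACK,m,30,1))])
s=r.read_state(); q=R.from_quat(s["eef_rot"]); p=s["ee_pos"]
w=flip(T(LONG,120,38,18,-42,80,8))
plan([(p-q.apply([0,0,.09]),q,4),flip((np.array([.52,.03,.20]),pose(*LONG,[0,0,0],24)[1],6)),w],(p,q))
E
```

```text
at [0.5569 0.2485 0.0773] q [ 0.34  0.31 -1.04  2.09  0.96  0.6   0.4 ] f [-1.6 -0.4  2.6] w 0.0308 g 40.0 t 15.15
1 x pos [-0.006, -0.005, 0.002] rot [-0.001, 0.0, 0.002] | step mm 1.6 deg 0.5
4 x pos [0.0, 0.0, -0.112] rot [0.0, 0.0, 0.0] | step mm 22.5 deg 0.0
6 x pos [-0.007, -0.176, -0.038] rot [0.005, 0.006, 0.01] | step mm 36.0 deg 2.2
8 x pos [0.026, -0.141, 0.071] rot [0.0, 0.004, 0.0] | step mm 31.9 deg 0.7
```

Call:
play_rows --claw '[0.9, 0.9, 0.9, 0.9, 0.9, 0.9, 0.9, 0.9]' --delta_pos '[[0, 0, -0.112], [0, 0, -0.112], [0, 0, -0.112], [0, 0, -0.112], [-0.007, -0.176, -0.038], [-0.007, -0.176, -0.038], [-0.007, -0.176, -0.038], [-0.007, -0.176, -0.038]]' --delta_rot '[[0, 0, 0], [0, 0, 0], [0, 0, 0], [0, 0, 0], [0.005, 0.006, 0.01], [0.005, 0.006, 0.01], [0.005, 0.006, 0.01], [0.005, 0.006, 0.01]]'

```text
time: 15.95
ee_pos: [0.5214, 0.0984, 0.1839]
eef_rot: [-0.021, 0.975, 0.002, 0.222]
ft_force: [0.0, -0.3, -3.4]
width: 0.031
grip_force: 40.0
```

Call:
play_rows --claw '[0.9, 0.9, 0.9, 0.9, 0.9, 0.9, 0.9, 0.9]' --delta_pos '[[-0.007, -0.176, -0.038], [-0.007, -0.176, -0.038], [0.026, -0.141, 0.071], [0.026, -0.141, 0.071], [0.026, -0.141, 0.071], [0.026, -0.141, 0.071], [0.026, -0.141, 0.071], [0.026, -0.141, 0.071]]' --delta_rot '[[0.005, 0.006, 0.01], [0.005, 0.006, 0.01], [0, 0.004, 0], [0, 0.004, 0], [0, 0.004, 0], [0, 0.004, 0], [0, 0.004, 0], [0, 0.004, 0]]'

```text
time: 16.75
ee_pos: [0.5173, -0.1412, 0.1082]
eef_rot: [0.013, 0.986, -0.005, 0.167]
ft_force: [0.7, -0.4, -3.0]
width: 0.0309
grip_force: 40.0
```

Call:
play_rows --claw '[0.9, 0.9, 0.9, 0.9, 0.9]' --delta_pos '[[0.026, -0.141, 0.071], [0.026, -0.141, 0.071], [0, 0, 0], [0, 0, 0], [0, 0, 0]]' --delta_rot '[[0, 0.004, 0], [0, 0.004, 0], [0, 0, 0], [0, 0, 0], [0, 0, 0]]'

```text
time: 17.25
ee_pos: [0.5161, -0.1957, 0.0798]
eef_rot: [0.012, 0.988, -0.005, 0.155]
ft_force: [0.1, -0.6, -2.8]
width: 0.031
grip_force: 40.0
```

```bash
cat > look.py <<'E'
from fine import *
from bench import r
def look(name,L,w=80):
    s=r.read_state();q=R.from_quat(s["eef_rot"]);g=s["ee_pos"]+q.apply([0,0,-G]);ax=q.apply([1,0,0]);ax*=np.sign(ax[0])
    out=[];h=w*3//4
    for n in("scene","top"):
        c=r.camera(n);p=c["pixels"];M=c["cam_to_world"];K=c["camera_matrix"]
        def proj(x):
            v=M[:3,:3].T@(x-M[:3,3]);return np.array([K[0,2]-K[0,0]*v[0]/v[2],K[1,2]+K[1,1]*v[1]/v[2]])
        x0,y0=proj(g).astype(int)-[w//2,h//2]
        f=400/w
        print(n,"pred crop px low",((proj(g-L/2*ax)-[x0,y0]+.5)*f).round(),"high",((proj(g+L/2*ax)-[x0,y0]+.5)*f).round(),"crop",x0,y0,f)
        out.append(cv2.resize(p[y0:y0+h,x0:x0+w,::-1],(400,300),interpolation=cv2.INTER_CUBIC))
    cv2.imwrite("pics/%s.png"%name,np.hstack(out))
E
python3 - <<'E'
from look import *
plan([flip(T(LONG,120,38,18,-44,57,3)),flip(T(LONG,120,38,18,-60,57,4))])
look("b1",.12)
E
```

```text
at [ 0.5161 -0.1957  0.0798] q [ 0.91  0.16 -0.6   2.06  0.01  0.65  1.86] f [ 0.1 -0.6 -2.8] w 0.031 g 40.0 t 17.25
3 x pos [0.015, 0.0, 0.034] rot [-0.001, 0.0, -0.001] | step mm 7.4 deg 0.2
4 x pos [0.019, 0.0, -0.006] rot [0.0, 0.0, 0.0] | step mm 4.1 deg 0.1
scene pred crop px low [187. 106.] high [227. 210.] crop 173 145 5.0
top pred crop px low [201. 246.] high [209.  63.] crop 259 191 5.0
```

View pics/b1.png

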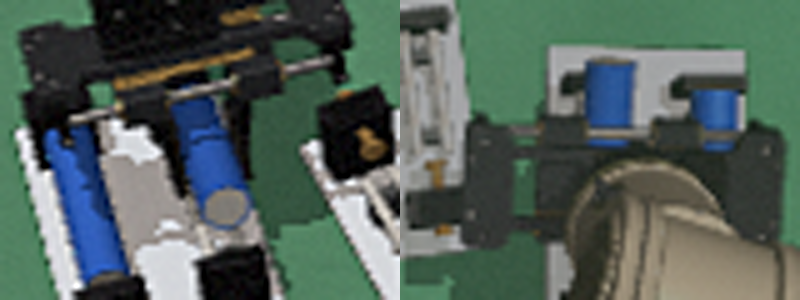

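The gripped cell's far face is at (226,208) in the crop against a predicted (227,210), so it sits about 2 mm toward the low end. It lines up with the inner nest, and the first cell is undisturbed.

Call:
play_rows --claw '[0.9, 0.9, 0.9, 0.9, 0.9, 0.9]' --delta_pos '[[0.015, 0, 0.034], [0.015, 0, 0.034], [0.015, 0, 0.034], [0, 0, 0], [0, 0, 0], [0, 0, 0]]' --delta_rot '[[-0.001, 0, 0], [0, 0, 0], [-0.001, 0, 0], [0, 0, 0], [0, 0, 0], [0, 0, 0]]'

```text
time: 17.95
ee_pos: [0.5139, -0.1968, 0.0576]
eef_rot: [0.012, 0.988, -0.002, 0.155]
ft_force: [0.2, -1.1, -3.3]
width: 0.0311
grip_force: 40.0
```

```bash
python3 - <<'E'
from fine import *
plan([flip(T(LONG,120,38,18,-62,57,4,dx=2)),flip(T(LONG,120,38,10,-64,57,3,dx=2)),flip(T(LONG,120,38,3,-64,57,3,dx=2))])
E
```

```text
at [ 0.5139 -0.1968  0.0576] q [ 0.9   0.2  -0.59  2.07  0.03  0.6   1.86] f [ 0.2 -1.1 -3.3] w 0.0311 g 40.0 t 17.95
4 x pos [0.019, 0.001, -0.007] rot [0.0, 0.0, -0.001] | step mm 4.1 deg 0.1
3 x pos [0.008, 0.0, 0.013] rot [0.0, 0.015, 0.001] | step mm 3.1 deg 2.6
3 x pos [0.004, 0.0, 0.013] rot [0.0, 0.013, 0.0] | step mm 2.7 deg 2.3
```

Call:
play_rows --claw '[0.9, 0.9, 0.9, 0.9, 0.9, 0.9, 0.9]' --delta_pos '[[0.019, 0, -0.007], [0.019, 0, -0.007], [0.019, 0, -0.007], [0.019, 0, -0.007], [0, 0, 0], [0, 0, 0], [0, 0, 0]]' --delta_rot '[[0, 0, -0.001], [0, 0, 0], [0, 0, 0], [0, 0, 0], [0, 0, 0], [0, 0, 0], [0, 0, 0]]'

```text
time: 18.65
ee_pos: [0.498, -0.1965, 0.0584]
eef_rot: [0.011, 0.988, -0.002, 0.156]
ft_force: [4.6, 0.2, -2.6]
width: 0.031
grip_force: 40.0
```

```bash
python3 - <<'E'
from fine import *
plan([flip(T(LONG,120,38,18,-62,57,1,dx=2)),flip(T(LONG,120,38,10,-64,57,3,dx=2)),flip(T(LONG,120,38,3,-64,57,3,dx=2))])
E
```

```text
at [ 0.498  -0.1965  0.0584] q [ 0.93  0.17 -0.6   2.11 -0.01  0.6   1.9 ] f [ 4.6  0.2 -2.6] w 0.031 g 40.0 t 18.65
1 x pos [0.003, 0.004, -0.001] rot [-0.001, 0.0, -0.001] | step mm 1.0 deg 0.3
3 x pos [0.008, 0.0, 0.014] rot [0.0, 0.015, 0.0] | step mm 3.1 deg 2.6
3 x pos [0.004, 0.0, 0.012] rot [0.0, 0.013, 0.0] | step mm 2.5 deg 2.3
```

Call:
play_rows --claw '[0.9, 0.9, 0.9, 0.9, 0.9, 0.9, 0.9, 0.9]' --delta_pos '[[0.01, 0.003, 0.014], [0.009, 0, 0.014], [0.008, 0, 0.014], [0.004, 0, 0.012], [0.004, 0, 0.012], [0.004, 0, 0.012], [0, 0, 0], [0, 0, 0]]' --delta_rot '[[0, 0.015, 0], [0, 0.015, 0], [0, 0.015, 0], [0, 0.013, 0], [0, 0.013, 0], [0, 0.013, 0], [0, 0, 0], [0, 0, 0]]'

```text
time: 19.45
ee_pos: [0.4938, -0.1961, 0.0411]
eef_rot: [0.011, 1.0, -0.001, 0.024]
ft_force: [3.8, -1.7, -1.8]
width: 0.0309
grip_force: 39.9
```

```bash
python3 - <<'E'
from fine import *
plan([flip(T(LONG,120,38,3,-64,57,1,dx=2)),flip(T(LONG,120,38,0,-63,55,3,dx=2))])
E
```

```text
at [ 0.4938 -0.1961  0.0411] q [ 0.78  0.33 -0.54  1.92  0.2   0.9   1.69] f [ 3.8 -1.7 -1.8] w 0.0309 g 39.9 t 19.45
1 x pos [0.001, 0.003, -0.002] rot [-0.001, -0.001, -0.001] | step mm 0.8 deg 0.3
3 x pos [0.0, 0.0, 0.009] rot [0.0, 0.006, 0.0] | step mm 1.7 deg 1.0
```

Call:
play_rows --claw '[0.9, 0.9, 0.9, 0.9, 0.9, 0.9, 0.9]' --delta_pos '[[0, 0, 0.009], [0, 0, 0.009], [0, 0, 0.009], [-0.01, 0, 0.002], [0, 0, 0], [0, 0, 0], [0, 0, 0]]' --delta_rot '[[0, 0.005, 0], [0, 0.005, 0], [0, 0.005, 0], [0, 0, 0], [0, 0, 0], [0, 0, 0], [0, 0, 0]]'

```text
time: 20.15
ee_pos: [0.4949, -0.1961, 0.0354]
eef_rot: [0.011, 1.0, -0.001, -0.0]
ft_force: [-1.0, -1.2, 6.1]
width: 0.0312
grip_force: 40.0
```

```bash
python3 - <<'E'
from fine import *
from bench import r
plan([flip(T(LONG,120,38,0,-60,55,1,dx=2))])
s=r.read_state();print("tilt",np.degrees(np.arcsin(R.from_quat(s["eef_rot"]).apply([1,0,0])[2])),s["torque"].round(2))
E
```

```text
at [ 0.4949 -0.1961  0.0354] q [ 0.75  0.37 -0.53  1.88  0.23  0.95  1.66] f [-1.  -1.2  6.1] w 0.0312 g 40.0 t 20.15
1 x pos [-0.009, 0.003, -0.004] rot [-0.001, 0.0, -0.002] | step mm 2.1 deg 0.3
tilt 0.017072019917891472 [-0.28  0.06 -0.03]
```

Level, on the rods (Fz +6 N) and against the fixed block. Releasing and heading for the short cell.

Call:
play_rows --claw '[0.3, 0.3, 0.3, 0.3]' --delta_pos '[[0, 0, 0], [0, 0, 0], [0, 0, 0], [0, 0, 0]]' --delta_rot '[[0, 0, 0], [0, 0, 0], [0, 0, 0], [0, 0, 0]]'

```text
time: 20.55
ee_pos: [0.4949, -0.1955, 0.035]
eef_rot: [0.011, 1.0, -0.0, 0.0]
ft_force: [-0.7, 0.3, -0.4]
width: 0.055
grip_force: 0.0
```

```bash
python3 - <<'E'
from fine import *
from bench import r
s=r.read_state();p=s["ee_pos"];q=R.from_quat(s["eef_rot"]);m=[-15.9,76,87.5]
plan([(p+[0,0,.13],q,4),flip((np.array([.47,.06,.23]),pose(*RACK,[0,0,0],15)[1],8)),flip(back(RACK,m,30,90,8)),flip(at(RACK,m,30,6))])
E
```

```text
at [ 0.4949 -0.1955  0.035 ] q [ 0.75  0.37 -0.53  1.88  0.23  0.95  1.66] f [-0.7  0.3 -0.4] w 0.055 g 0.0 t 20.55
4 x pos [0.0, 0.0, -0.162] rot [0.0, 0.0, 0.0] | step mm 32.5 deg 0.0
8 x pos [0.0, 0.161, -0.041] rot [-0.001, -0.01, -0.008] | step mm 33.2 deg 2.4
8 x pos [-0.019, 0.152, 0.062] rot [0.0, -0.011, 0.0] | step mm 33.1 deg 1.9
6 x pos [0.0, 0.0, 0.075] rot [0.0, 0.0, 0.0] | step mm 15.0 deg 0.0
```

Call:
play_rows --claw '[0.3, 0.3, 0.3, 0.3, 0.3, 0.3, 0.3, 0.3]' --delta_pos '[[0, 0, -0.162], [0, 0, -0.162], [0, 0, -0.162], [0, 0, -0.162], [0, 0.161, -0.041], [0, 0.161, -0.041], [0, 0.161, -0.041], [0, 0.161, -0.041]]' --delta_rot '[[0, 0, 0], [0, 0, 0], [0, 0, 0], [0, 0, 0], [-0.001, -0.01, -0.008], [-0.001, -0.01, -0.008], [-0.001, -0.01, -0.008], [-0.001, -0.01, -0.008]]'

```text
time: 21.35
ee_pos: [0.4913, -0.0655, 0.1981]
eef_rot: [-0.04, 0.997, 0.005, 0.064]
ft_force: [1.0, -0.2, 0.0]
width: 0.0608
grip_force: 0.0
```

Call:
play_rows --claw '[0.3, 0.3, 0.3, 0.3, 0.3, 0.3, 0.3, 0.3]' --delta_pos '[[0, 0.161, -0.041], [0, 0.161, -0.041], [0, 0.161, -0.041], [0, 0.161, -0.041], [-0.019, 0.152, 0.062], [-0.019, 0.152, 0.062], [-0.019, 0.152, 0.062], [-0.019, 0.152, 0.062]]' --delta_rot '[[-0.001, -0.01, -0.008], [-0.001, -0.01, -0.008], [-0.001, -0.01, -0.008], [-0.001, -0.01, -0.008], [0, -0.011, 0], [0, -0.011, 0], [0, -0.011, 0], [0, -0.011, 0]]'

```text
time: 22.15
ee_pos: [0.4775, 0.1862, 0.1873]
eef_rot: [-0.089, 0.977, 0.017, 0.194]
ft_force: [0.3, -0.2, -0.2]
width: 0.0613
grip_force: 0.0
```

Call:
play_rows --claw '[0.3, 0.3, 0.3, 0.3, 0.3, 0.3, 0.3]' --delta_pos '[[-0.019, 0.152, 0.062], [-0.019, 0.152, 0.062], [-0.019, 0.152, 0.062], [-0.019, 0.152, 0.062], [0, 0, 0], [0, 0, 0], [0, 0, 0]]' --delta_rot '[[0, -0.011, 0], [0, -0.011, 0], [0, -0.011, 0], [0, -0.011, 0], [0, 0, 0], [0, 0, 0], [0, 0, 0]]'

```text
time: 22.85
ee_pos: [0.4837, 0.2786, 0.1516]
eef_rot: [-0.088, 0.967, 0.013, 0.237]
ft_force: [0.3, 0.1, -0.0]
width: 0.0609
grip_force: 0.0
```

```bash
python3 - <<'E'
from fine import *
from bench import r
m=[-15.9,76,87.5]
plan([flip(back(RACK,m,30,50,3)),flip(at(RACK,m,30,4))])
c=r.camera("top")["pixels"];x0,y0=225,185
cv2.imwrite("pics/c1.png",cv2.resize(c[y0:y0+84,x0:x0+112,::-1],(800,600),interpolation=cv2.INTER_CUBIC))
E
```

```text
at [0.4837 0.2786 0.1516] q [ 0.66  0.07 -1.42  2.08  0.52  0.72  0.66] f [ 0.3  0.1 -0. ] w 0.0609 g 0.0 t 22.85
3 x pos [-0.018, 0.052, 0.079] rot [-0.002, -0.005, 0.001] | step mm 19.3 deg 0.9
4 x pos [0.0, 0.0, 0.063] rot [0.0, 0.0, 0.0] | step mm 12.5 deg 0.1
```

View pics/c1.png

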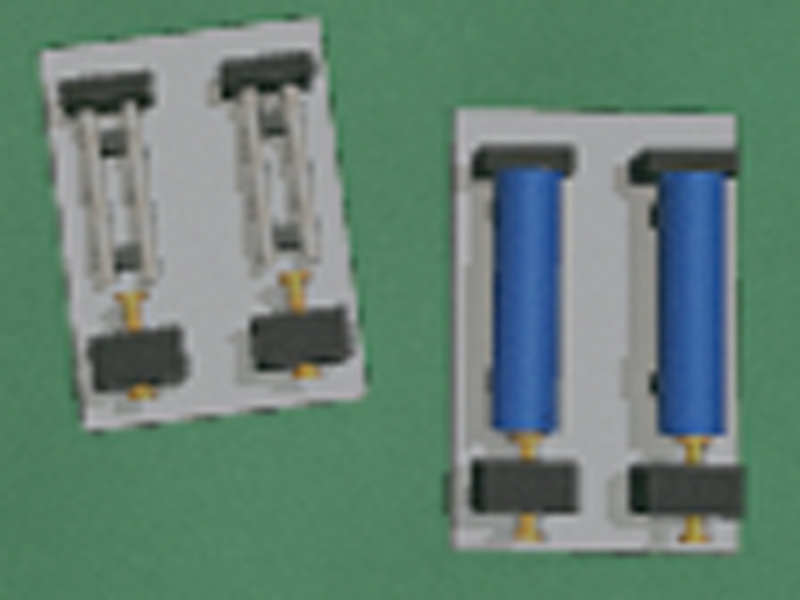

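Both long cells are home, ends at rows 172 and 433, discs touching. The short row is empty: discs at (131,297) and (295,277), fixed-block inner edges at (110,112) and (272,95).

```bash
python3 - <<'E'
from fine import *
c=np.load("top.npz")
f=lambda u,v,z:plane(c,[225+u/7.143-.5,185+v/7.143-.5],z)[0][:2]
print("long fixed",f(526,172,.059),f(693,172,.059),"cell ends low",f(525,432,.06),f(692,434,.06),"disc",f(525,437,.058),f(693,439,.058))
a,b=f(131,297,.058),f(295,277,.058);d,e=f(110,112,.059),f(272,95,.059)
print("short disc",a,b,"fixed",d,e)
ax=((d+e)-(a+b))/2;print("gap",np.linalg.norm(ax),"yaw",np.degrees(np.arctan2(ax[1],ax[0])),"yaw lateral",np.degrees(np.arctan2(*((a-b)*[-1,1])))," " ,np.degrees(np.arctan2(*((d-e)*[-1,1]))), "centre (disc)",(a+b)/2+ax/np.linalg.norm(ax)*.0425,"(fixed)",(d+e)/2-ax/np.linalg.norm(ax)*.0475)
E
```

```text
long fixed [ 0.55614964 -0.19655558] [ 0.55617577 -0.2739236 ] cell ends low [ 0.43662567 -0.19404399] [ 0.43570835 -0.27037797] disc [ 0.43438277 -0.19425608] [ 0.4334637  -0.27114935]
short disc [ 0.49836583 -0.01388238] [ 0.50758349 -0.08940689] fixed [ 0.58406633 -0.00393104] [ 0.59205975 -0.07911719]
gap 0.08568813936078452 yaw 6.782964648777296 yaw lateral 6.958453688108182   6.068611104152162 centre (disc) [ 0.54517719 -0.04662501] (fixed) [ 0.54089551 -0.04713428]
```

Call:
play_rows --claw '[0.3, 0.3, 0.3, 0.3, 0.3, 0.3]' --delta_pos '[[-0.018, 0.052, 0.04], [-0.018, 0.052, 0.04], [-0.018, 0.052, 0.04], [0, 0, 0], [0, 0, 0], [0, 0, 0]]' --delta_rot '[[-0.002, -0.005, 0.001], [-0.002, -0.005, 0.001], [-0.002, -0.005, 0.001], [0, 0, 0], [0, 0, 0], [0, 0, 0]]'

```text
time: 23.5
ee_pos: [0.4992, 0.3126, 0.1359]
eef_rot: [-0.086, 0.962, 0.025, 0.26]
ft_force: [-0.3, 0.6, -0.5]
width: 0.0612
grip_force: 0.0
```

```bash
python3 - <<'E'
from fine import *
m=[-15.9,76,87.5]
plan([flip(back(RACK,m,30,50,3)),flip(at(RACK,m,30,4))])
E
```

```text
at [0.4992 0.3126 0.1359] q [ 0.41  0.21 -1.28  2.06  0.81  0.73  0.38] f [-0.3  0.6 -0.5] w 0.0612 g 0.0 t 23.5
3 x pos [0.002, 0.0, 0.04] rot [0.0, 0.0, 0.0] | step mm 8.0 deg 0.1
4 x pos [0.001, 0.0, 0.062] rot [0.0, 0.0, 0.0] | step mm 12.5 deg 0.1
```

Call:
play_rows --claw '[0.3, 0.3, 0.3, 0.3, 0.3, 0.3, 0.3, 0.3]' --delta_pos '[[0.002, 0, 0.04], [0.002, 0, 0.04], [0.002, 0, 0.04], [0, 0, 0.062], [0, 0, 0.062], [0, 0, 0.062], [0, 0, 0.062], [0, 0, 0]]' --delta_rot '[[0, 0, 0], [0, 0, 0], [0, 0, 0], [0, 0, 0], [0, 0, 0], [0, 0, 0], [0, 0, 0], [0, 0, 0]]'

```text
time: 24.3
ee_pos: [0.5347, 0.3187, 0.0704]
eef_rot: [-0.085, 0.962, 0.025, 0.259]
ft_force: [0.1, -0.0, -0.3]
width: 0.061
grip_force: 0.0
```

Call:
play_rows --claw '[0.3, 0.9, 0.9, 0.9, 0.9, 0.9, 0.9]' --delta_pos '[[0, 0, 0], [0, 0, 0], [0, 0, 0], [0, 0, 0], [0, 0, 0], [0, 0, 0], [0, 0, 0]]' --delta_rot '[[0, 0, 0], [0, 0, 0], [0, 0, 0], [0, 0, 0], [0, 0, 0], [0, 0, 0], [0, 0, 0]]'

```text
time: 25.0
ee_pos: [0.5342, 0.3208, 0.0713]
eef_rot: [-0.086, 0.962, 0.026, 0.259]
ft_force: [-0.6, 2.3, 1.0]
width: 0.031
grip_force: 40.0
```

```bash
sed -i 's/SHORT=((.5435,-.0455),7.4)/SHORT=((.5435,-.0467),7.0)/' h.py; python3 - <<'E'
from fine import *
from bench import r
m=[-15.9,76,87.5]
plan([flip(at(RACK,m,30,1))])
s=r.read_state(); q=R.from_quat(s["eef_rot"]); p=s["ee_pos"]
plan([(p-q.apply([0,0,.11]),q,5),flip((np.array([.52,.13,.19]),pose(*SHORT,[0,0,0],24)[1],6)),flip(T(SHORT,95,38,20,-29,82,6,dx=2))],(p,q))
E
```

```text
at [0.5342 0.3208 0.0713] q [ 0.2   0.41 -1.08  2.04  1.1   0.72  0.18] f [-0.6  2.3  1. ] w 0.031 g 40.0 t 25.0
1 x pos [0.001, -0.008, 0.0] rot [0.002, 0.001, -0.001] | step mm 1.7 deg 0.4
5 x pos [0.0, 0.0, -0.11] rot [0.0, 0.0, 0.0] | step mm 22.0 deg 0.0
6 x pos [-0.018, -0.154, -0.013] rot [0.002, 0.006, 0.003] | step mm 31.0 deg 1.2
6 x pos [0.013, -0.116, 0.092] rot [0.0, 0.003, 0.0] | step mm 29.8 deg 0.6
```

Call:
play_rows --claw '[0.9, 0.9, 0.9, 0.9, 0.9, 0.9, 0.9, 0.9]' --delta_pos '[[0, 0, -0.11], [0, 0, -0.11], [0, 0, -0.11], [0, 0, -0.11], [0, 0, -0.11], [-0.018, -0.154, -0.013], [-0.018, -0.154, -0.013], [-0.018, -0.154, -0.013]]' --delta_rot '[[0, 0, 0], [0, 0, 0], [0, 0, 0], [0, 0, 0], [0, 0, 0], [0.002, 0.006, 0.003], [0.002, 0.006, 0.003], [0.002, 0.006, 0.003]]'

```text
time: 25.8
ee_pos: [0.4997, 0.2216, 0.1775]
eef_rot: [-0.071, 0.97, 0.017, 0.233]
ft_force: [1.1, 0.5, -1.8]
width: 0.0306
grip_force: 40.0
```

Call:
play_rows --claw '[0.9, 0.9, 0.9, 0.9, 0.9, 0.9, 0.9, 0.9]' --delta_pos '[[-0.018, -0.154, -0.013], [-0.018, -0.154, -0.013], [-0.018, -0.154, -0.013], [0.013, -0.116, 0.092], [0.013, -0.116, 0.092], [0.013, -0.116, 0.092], [0.013, -0.116, 0.092], [0, 0, 0]]' --delta_rot '[[0.002, 0.006, 0.003], [0.002, 0.006, 0.003], [0.002, 0.006, 0.003], [0, 0.003, 0], [0, 0.003, 0], [0, 0.003, 0], [0, 0.003, 0], [0, 0, 0]]'

```text
time: 26.6
ee_pos: [0.5465, 0.0392, 0.114]
eef_rot: [-0.054, 0.981, 0.009, 0.184]
ft_force: [-0.4, 0.3, -1.6]
width: 0.0305
grip_force: 40.0
```

Call:
play_rows --claw '[0.9, 0.9]' --delta_pos '[[0, 0, 0], [0, 0, 0]]' --delta_rot '[[0, 0, 0], [0, 0, 0]]'

```text
time: 26.8
ee_pos: [0.5478, 0.0437, 0.1176]
eef_rot: [-0.057, 0.981, 0.009, 0.187]
ft_force: [0.3, -0.4, -2.7]
width: 0.0309
grip_force: 40.0
```

```bash
python3 - <<'E'
from fine import *
plan([flip(T(SHORT,95,38,20,-29,84,4,dx=2))])
E
```

```text
at [0.5478 0.0437 0.1176] q [ 0.72  0.07 -0.91  2.09  0.13  0.64  1.42] f [ 0.3 -0.4 -2.7] w 0.0309 g 40.0 t 26.8
4 x pos [0.005, -0.064, 0.044] rot [0.0, 0.002, 0.0] | step mm 15.5 deg 0.4
```

Call:
play_rows --claw '[0.9, 0.9, 0.9, 0.9, 0.9, 0.9, 0.9]' --delta_pos '[[0.005, -0.064, 0.044], [0.005, -0.064, 0.044], [0.005, -0.064, 0.044], [0.005, -0.064, 0.044], [0, 0, 0], [0, 0, 0], [0, 0, 0]]' --delta_rot '[[0, 0.002, 0], [0, 0.002, 0], [0, 0.002, 0], [0, 0.002, 0], [0, 0, 0], [0, 0, 0], [0, 0, 0]]'

```text
time: 27.5
ee_pos: [0.5627, -0.0066, 0.0832]
eef_rot: [-0.057, 0.983, 0.009, 0.175]
ft_force: [-0.1, -0.1, -1.7]
width: 0.0311
grip_force: 40.0
```

```bash
python3 - <<'E'
from look import *
plan([flip(T(SHORT,95,38,20,-31,57,3,dx=2)),flip(T(SHORT,95,38,20,-49,57,4,dx=2))])
look("c2",.095)
E
```

```text
at [ 0.5627 -0.0066  0.0832] q [ 0.74  0.19 -0.85  2.07  0.22  0.61  1.46] f [-0.1 -0.1 -1.7] w 0.0311 g 40.0 t 27.5
3 x pos [0.019, 0.001, 0.041] rot [-0.001, 0.0, -0.001] | step mm 9.0 deg 0.2
4 x pos [0.021, 0.0, -0.008] rot [0.0, 0.0, 0.0] | step mm 4.4 deg 0.1
scene pred crop px low [174. 121.] high [239. 191.] crop 236 140 5.0
top pred crop px low [214. 224.] high [197.  81.] crop 200 177 5.0
```

View pics/c2.png

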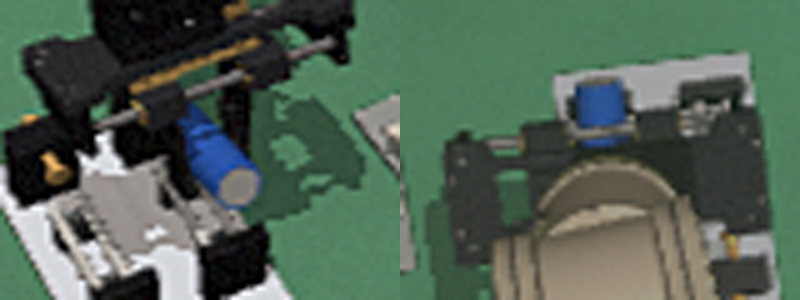

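The short cell's far face is at (240,188) in the crop against a predicted (239,191), about 2.5-3 mm toward the low end. It lines up over the +y nest.

Call:
play_rows --claw '[0.9, 0.9, 0.9, 0.9, 0.9, 0.9]' --delta_pos '[[0.019, 0.001, 0.041], [0.019, 0.001, 0.041], [0.019, 0.001, 0.041], [0, 0, 0], [0, 0, 0], [0, 0, 0]]' --delta_rot '[[-0.001, 0, -0.001], [-0.001, 0, 0], [0, 0, -0.001], [0, 0, 0], [0, 0, 0], [0, 0, 0]]'

```text
time: 28.2
ee_pos: [0.5606, -0.0068, 0.0562]
eef_rot: [-0.06, 0.983, 0.011, 0.175]
ft_force: [-0.6, 0.8, -1.1]
width: 0.0308
grip_force: 40.0
```

```bash
python3 - <<'E'
from fine import *
plan([flip(T(SHORT,95,38,20,-49.5,57,4,dx=2.5))])
E
```

```text
at [ 0.5606 -0.0068  0.0562] q [ 0.72  0.23 -0.82  2.09  0.28  0.55  1.42] f [-0.6  0.8 -1.1] w 0.0308 g 40.0 t 28.2
4 x pos [0.021, 0.001, -0.008] rot [0.0, 0.0, 0.0] | step mm 4.5 deg 0.0
```

Call:
play_rows --claw '[0.9, 0.9, 0.9, 0.9, 0.9, 0.9, 0.9]' --delta_pos '[[0.021, 0.001, -0.008], [0.021, 0.001, -0.008], [0.021, 0.001, -0.008], [0.021, 0.001, -0.008], [0, 0, 0], [0, 0, 0], [0, 0, 0]]' --delta_rot '[[0, 0, 0], [0, 0, 0], [0, 0, 0], [0, 0, 0], [0, 0, 0], [0, 0, 0], [0, 0, 0]]'

```text
time: 28.9
ee_pos: [0.5431, -0.0085, 0.0568]
eef_rot: [-0.06, 0.983, 0.011, 0.175]
ft_force: [4.3, -0.9, -1.6]
width: 0.0311
grip_force: 40.0
```

```bash
python3 - <<'E'
from fine import *
plan([flip(T(SHORT,95,38,11,-51.5,57,4,dx=2.5)),flip(T(SHORT,95,38,3,-51.5,57,4,dx=2.5))])
E
```

```text
at [ 0.5431 -0.0085  0.0568] q [ 0.75  0.19 -0.84  2.13  0.23  0.54  1.46] f [ 4.3 -0.9 -1.6] w 0.0311 g 40.0 t 28.9
4 x pos [0.007, 0.0, 0.009] rot [0.0, 0.013, 0.0] | step mm 2.3 deg 2.3
4 x pos [0.003, 0.0, 0.009] rot [0.0, 0.011, 0.0] | step mm 1.9 deg 2.0
```

Call:
play_rows --claw '[0.9, 0.9, 0.9, 0.9, 0.9, 0.9]' --delta_pos '[[0.007, 0, 0.009], [0.007, 0, 0.009], [0.007, 0, 0.009], [0.007, 0, 0.009], [0, 0, 0], [0, 0, 0]]' --delta_rot '[[0, 0.013, 0], [0, 0.013, 0], [0, 0.013, 0], [0, 0.013, 0], [0, 0, 0], [0, 0, 0]]'

```text
time: 29.5
ee_pos: [0.5401, -0.0088, 0.048]
eef_rot: [-0.061, 0.994, 0.006, 0.094]
ft_force: [5.3, -0.7, -1.3]
width: 0.0311
grip_force: 40.0
```

Call:
play_rows --claw '[0.9, 0.9, 0.9, 0.9, 0.9, 0.9]' --delta_pos '[[0.003, 0, 0.009], [0.003, 0, 0.009], [0.003, 0, 0.009], [0.003, 0, 0.009], [0, 0, 0], [0, 0, 0]]' --delta_rot '[[0, 0.011, 0], [0, 0.011, 0], [0, 0.011, 0], [0, 0.011, 0], [0, 0, 0], [0, 0, 0]]'

```text
time: 30.1
ee_pos: [0.5388, -0.0091, 0.0405]
eef_rot: [-0.061, 0.998, 0.002, 0.026]
ft_force: [4.6, -1.8, -1.4]
width: 0.0311
grip_force: 40.0
```

```bash
python3 - <<'E'
from fine import *
plan([flip(T(SHORT,95,38,0,-51.5,55,3,dx=2.5)),flip(T(SHORT,95,38,0,-47.5,55,1,dx=2.5))])
E
```

```text
at [ 0.5388 -0.0091  0.0405] q [ 0.6   0.4  -0.77  1.89  0.34  0.93  1.37] f [ 4.6 -1.8 -1.4] w 0.0311 g 40.0 t 30.1
3 x pos [0.003, 0.0, 0.007] rot [0.0, 0.005, 0.0] | step mm 1.5 deg 1.0
1 x pos [-0.021, 0.0, 0.0] rot [0.0, 0.001, 0.0] | step mm 4.3 deg 0.2
```

Call:
play_rows --claw '[0.9, 0.9, 0.9, 0.9, 0.9, 0.9, 0.9]' --delta_pos '[[0.002, 0, 0.008], [0.002, 0, 0.008], [0.002, 0, 0.008], [-0.014, 0, 0.002], [0, 0, 0], [0, 0, 0], [0, 0, 0]]' --delta_rot '[[0, 0.005, 0], [0, 0.006, 0], [0, 0.005, 0], [0, 0, 0], [0, 0, 0], [0, 0, 0], [0, 0, 0]]'

```text
time: 30.8
ee_pos: [0.5396, -0.0086, 0.0352]
eef_rot: [-0.061, 0.998, 0.0, 0.0]
ft_force: [4.1, 0.7, 0.3]
width: 0.0311
grip_force: 40.0
```

```bash
python3 - <<'E'
from fine import *
from bench import r
plan([flip(T(SHORT,95,38,0,-47.5,55,1,dx=2.5))])
s=r.read_state();print("tilt",np.degrees(np.arcsin(R.from_quat(s["eef_rot"]).apply([1,0,0])[2])),s["torque"].round(2))
E
```

```text
at [ 0.5396 -0.0086  0.0352] q [ 0.57  0.44 -0.76  1.85  0.36  0.99  1.35] f [4.1 0.7 0.3] w 0.0311 g 40.0 t 30.8
1 x pos [-0.008, -0.002, -0.006] rot [0.0, 0.0, 0.0] | step mm 2.1 deg 0.0
tilt -0.00907675475289423 [ 0.19 -1.07 -0.05]
```

Call:
play_rows --claw '[0.9, 0.9, 0.9, 0.9, 0.9]' --delta_pos '[[-0.01, 0, 0.003], [-0.008, 0, 0], [0, 0, 0], [0, 0, 0], [0, 0, 0]]' --delta_rot '[[0, 0, 0], [0, 0, 0], [0, 0, 0], [0, 0, 0], [0, 0, 0]]'

```text
time: 31.3
ee_pos: [0.5422, -0.0081, 0.0345]
eef_rot: [-0.061, 0.998, 0.0, -0.001]
ft_force: [-2.5, -0.5, 7.2]
width: 0.031
grip_force: 40.0
```

Against the fixed block (Fx -2.5 N) and pressed on the rods (Fz 7 N). Releasing, lifting clear, then backing away toward the robot.

Call:
play_rows --claw '[0.3, 0.3, 0.3, 0.3, 0.3]' --delta_pos '[[0, 0, 0], [0, 0, 0], [0, 0, 0], [0, 0, 0], [0, 0, 0]]' --delta_rot '[[0, 0, 0], [0, 0, 0], [0, 0, 0], [0, 0, 0], [0, 0, 0]]'

```text
time: 31.8
ee_pos: [0.5428, -0.0083, 0.0342]
eef_rot: [-0.061, 0.998, 0.0, -0.0]
ft_force: [0.1, 0.5, 0.2]
width: 0.0585
grip_force: 0.0
```

Call:
play_rows --claw '[0.3, 0.3, 0.3, 0.3, 0.3, 0.3, 0.3, 0.3]' --delta_pos '[[0, 0, -0.1], [0, 0, -0.15], [0, 0, -0.15], [0, 0, -0.15], [0, 0, -0.15], [0, 0.15, -0.1], [0, 0.15, -0.1], [0, 0.15, 0]]' --delta_rot '[[0, 0, 0], [0, 0, 0], [0, 0, 0], [0, 0, 0], [0, 0, 0], [0, 0, 0], [0, 0, 0], [0, 0, 0]]'

```text
time: 32.6
ee_pos: [0.5331, 0.0823, 0.2172]
eef_rot: [-0.061, 0.998, 0.0, 0.002]
ft_force: [0.0, -0.1, 0.4]
width: 0.061
grip_force: 0.0
```

Call:
play_rows --claw '[0.3, 0.3, 0.3, 0.3, 0.3, 0.3]' --delta_pos '[[0, 0.15, 0], [0, 0.15, 0], [0, 0.15, 0], [0, 0, 0], [0, 0, 0], [0, 0, 0]]' --delta_rot '[[0, 0, 0], [0, 0, 0], [0, 0, 0], [0, 0, 0], [0, 0, 0], [0, 0, 0]]'

```text
time: 33.2
ee_pos: [0.5215, 0.1691, 0.2143]
eef_rot: [-0.06, 0.998, -0.0, -0.0]
ft_force: [0.1, -1.3, -0.1]
width: 0.061
grip_force: 0.0
```

```bash
python3 - <<'E'
from fine import *
from bench import r
t0=np.load("top.npz")
def cells(n,roi):
    c=r.camera(n);h=cv2.cvtColor(c["pixels"],cv2.COLOR_RGB2HSV).astype(int);m=(h[...,0]>100)&(h[...,0]<125)&(h[...,1]>110)
    k=np.zeros(m.shape,bool);k[roi[0]:roi[1],roi[2]:roi[3]]=1
    for b in blobs(m&k,25,2000):
        w=plane(c,cv2.boxPoints(cv2.minAreaRect(b)),.063 if n=="top" else .06)
        e=[w[1]-w[0],w[2]-w[1]];l=max(e,key=np.linalg.norm);l=l*np.sign(l[0])
        print(n,"cen",w.mean(0)[:2].round(4),"size",[round(np.linalg.norm(x)*1e3,1) for x in e],"yaw",np.degrees(np.arctan2(l[1],l[0])).round(1))
    return c
c=cells("top",(125,300,100,408));cells("scene",(120,250,110,420))
for F,L,ys in((LONG,"long",(38,-38)),(SHORT,"short",(38,))):
    for y in ys: print(L,"nest",(np.array([*F[0],0])+R.from_euler("z",F[1],degrees=True).apply([0,y/1e3,0]))[:2].round(4))
# bystanders unchanged?
d=np.abs(c["pixels"].astype(int)-t0["pixels"]).max(2)
for nm,(a,b,e,f) in dict(can=(205,240,355,402),roll=(140,175,210,245),wrench=(138,166,282,338)).items(): print(nm,"changed px",(d[a:b,e:f]>40).sum())
s=r.read_state();print(s["ee_pos"].round(3),s["ft_force"].round(1),s["time"])
E
```

```text
top cen [ 0.4954 -0.2717] size [np.float64(29.7), np.float64(117.9)] yaw -1.5
top cen [ 0.4987 -0.1963] size [np.float64(29.7), np.float64(117.9)] yaw -1.0
top cen [ 0.5434 -0.0083] size [np.float64(29.9), np.float64(95.9)] yaw 7.5
scene cen [ 0.4898 -0.2728] size [np.float64(33.8), np.float64(125.3)] yaw -2.9
scene cen [ 0.4912 -0.1962] size [np.float64(32.4), np.float64(127.9)] yaw -2.9
scene cen [ 0.539  -0.0087] size [np.float64(35.3), np.float64(102.6)] yaw 8.2
long nest [ 0.4947 -0.1956]
long nest [ 0.4933 -0.2716]
short nest [ 0.5389 -0.009 ]
can changed px 0
roll changed px 0
wrench changed px 0
[0.522 0.169 0.214] [-0.2  0.1  0.6] 33.3
```

```bash
python3 -c "
from bench import r
print(r.close_job())"
```

```text
the job is handed in; nothing more can be done
None
```

I put both long cells in the long row and the short cell in the short row's +y nest, each level against its fixed block. The can, roll and wrench were untouched, and I handed the job in at about 33 s; the hand-in returned no verdict.

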